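# Unload a brake-pad set from the cleaning cabinet

## Robot

A 6-joint arm with a two-finger parallel gripper is mounted at the origin on the work surface. World frame = base frame: x ahead of the robot, y to its left, z up, the work surface at z = 0. Lengths are in m, angles in degrees, forces in N, time in s.
With the tool pointing down it reaches from about 0.3 to 0.75 m from the base axis. Payload 8.5 kg.
Tool frame: the origin (TCP) lies between the finger pads; the fingertips stand 14 mm ahead of it and the grasp point (between the pads) lies 5 mm behind it; x points along the fingers, z is the direction in which the jaws open and shut, and the axes are right-handed (so a half turn about x gives the same grasp; the last joint's range is limited). The gripper opens to 85 mm and grips with 20 to 120 N. Pads are 22 mm wide; open, the fingers measure 114 mm over their backs; the gripper's body (76 mm by 85 mm) begins 54 mm behind the grasp point. The pads swing forward as they close: fully open they stand 13 mm farther back than shut.
Start: joints at [-82.122, 21.807, 74.336, -0, 83.858, -12.336], TCP at [0.19, -0.516, 0.245] pointing down, gripper open.
Joint ranges: [-178.18, 178.18], [-50.72, 133.34], [12.68, 142.11], [-81.47, 261.47], [9.98, 163.14], [-165.26, 165.26]. Speed limits (degrees/s): [136.94, 136.94, 180, 180, 180, 180].

## Interface

Orientations are given as a 3x3 rotation matrix whose columns are the frame's x, y, z axes.
In Python, from rig import env gives the robot as it stands.
- The arm moves only by the shell command python3 -m jog 'ROWS' [FORCE]. ROWS is JSON, a list of rows, each a list of 5 numbers: the opening, from -1 (shut) to 1 (fully open), so that 0 is half open, then the shift along the tool's x, y, z in m, then the turn about the tool's x in rad. In form: [[claw, dx, dy, dz, yaw], ...]. A call has 1 to 20 rows; each row is the pose to reach, as a shift and turn from the pose commanded when the call began, along the tool's axes at that moment; what a row does not reach only later rows make up. A row lasts 1/10 s, in which the tool goes at most 50 mm and 8.59 degrees, less where a joint would pass 70% of its speed; a pose out of reach is approached as far as the arm can. A call with a gripper value outside its range is refused whole. The fingers move at their own pace and stop on an object; FORCE is the grip in N (left out, the last holds). Time passes only in rows, so rows that repeat a pose let the fingers close. It gives the time, the measured TCP pose, the force and the opening at its end, in the units of the state.
- env.observe(): the state, without advancing time (a new reading comes with each control period).
- env.get_image(name): name is "scene" or "top"; returns the picture (384x512x3 uint8, red, green, blue); there is no depth.
- env.camera_model(name): a dict with "fx", "fy", "cx", "cy" (pixels), "origin" and "orientation" of the camera in the world. Camera axes: x right, y up, looking along -z (the intrinsics and any distortion apply to the point x, -y, -z); pixel columns grow to the right and rows downward; lengths in m; the calibration is good to about 2 mm. A picture is of the moment at which its call begins. camera_model takes no time and is no camera call.
- env.close_job(): hands the job in, once; it reports no verdict.
The state is a dict: "time_s": time; "q": joint angles; "qvel": joint speeds; "joint_efforts": joint torques, N m; "position": TCP position; "tool_rot": TCP orientation; "ft_force": force on the tool from outside, world axes, zero at the start; "wrist_torque": the same for the moment, N m; "grip_width": finger opening in m.
Only numpy, scipy, OpenCV 4.12 (cv2) and the standard library are available. Lean on these libraries where they do the work, as an engineer would, in place of code of your own. Each camera call takes 0.05 s, during which the arm holds its last target.

## Task

Slide the cabinet's port shutter fully open, reach in through the round port and lift the set of four brake pads off the stand and out as one pile. Tip the pile into the small carton that fits it, one end first down along the carton's end wall and then upright, set down without dropping it, and slide the shutter fully shut again. Do not knock the window, and leave everything else where it is.

Things in the scene. Friction and masses are not known exactly. Their poses are not given: they have to be found in the camera images.
- window: Clear window, 5 mm thick, forming the cabinet's top; rises away from the robot at 22 degrees. Round port, 170 mm diameter, cut through it. Origin: port centre on the window's underside; z square to it, outward (up and towards the robot), x up the slope, y to the cabinet's left. Two guide rails along y at x = +-108 mm stand 25 mm above the underside. Fixed.
- cabinet: Bench-top hand-in cleaning cabinet, 360 (x) x 380 (y) mm, 142 mm high in front, 288 mm at the back; steel tub, clear sides and back, closed but for the port in its window. A dust filter box, 85 mm deep, is on its back. Origin: centre of the 360 x 380 underside, x away from the robot. Fixed.
- shutter (a joint): Port shutter: clear plate 196 x 184 mm with metal edges, sliding in the rails 12 to 16 mm above the window's underside. 0 m: port fully covered (end stop); 0.18 m: slid left (+y of the window) to the other end stop, port clear. Stays where left; takes about 3 N to move.
- shutter_grip (a point): Middle of the shutter's D handle: a steel bar 10 mm thick, 80 mm long along the window's x, its axis 48 mm above the window's underside, 27 mm free under it, a leg at each end. Moves with the shutter; axes as the window's.
- stand: Steel stand on the cabinet's floor below the port, 122 mm high: round foot, post, and a cradle plate 74 (x) x 51 (y) mm with a cheek 12 mm high, 4.5 mm thick and 60 mm long along each long side, 42 mm apart inside. Origin: centre of its underside; the pads stand along its x. Fixed.
- carton: The small open carton that fits the pad set: outside 92 (x) x 51 (y) x 24 mm high, inside 86 x 45 mm and 21 mm deep, walls and floor 3 mm. Origin: centre of its underside; z up. Taped down, does not move.
- big_carton: A larger open carton, 155 x 115 x 45 mm, with a lamp in it; not for the pads. Origin: centre of its underside. Taped down.
- pad0_mid (a point): Centre of brake pad 1 of 4, half-way up. The four stand on edge as one pile, 40 mm thick, in the stand's cradle. Each: steel back plate 4 mm thick, 58 mm high, 80 mm long (68 mm above mid-height), and a lining 62 x 44 x 6 mm; 10 mm thick in all, 0.13 to 0.19 kg. x along its length, y from back plate to lining (so alternate pads face opposite ways, lining to lining), z up.
- pad1_mid (a point): Centre of brake pad 2 of 4, half-way up. The four stand on edge as one pile, 40 mm thick, in the stand's cradle. Each: steel back plate 4 mm thick, 58 mm high, 80 mm long (68 mm above mid-height), and a lining 62 x 44 x 6 mm; 10 mm thick in all, 0.13 to 0.19 kg. x along its length, y from back plate to lining (so alternate pads face opposite ways, lining to lining), z up.
- pad2_mid (a point): Centre of brake pad 3 of 4, half-way up. The four stand on edge as one pile, 40 mm thick, in the stand's cradle. Each: steel back plate 4 mm thick, 58 mm high, 80 mm long (68 mm above mid-height), and a lining 62 x 44 x 6 mm; 10 mm thick in all, 0.13 to 0.19 kg. x along its length, y from back plate to lining (so alternate pads face opposite ways, lining to lining), z up.
- pad3_mid (a point): Centre of brake pad 4 of 4, half-way up. The four stand on edge as one pile, 40 mm thick, in the stand's cradle. Each: steel back plate 4 mm thick, 58 mm high, 80 mm long (68 mm above mid-height), and a lining 62 x 44 x 6 mm; 10 mm thick in all, 0.13 to 0.19 kg. x along its length, y from back plate to lining (so alternate pads face opposite ways, lining to lining), z up.
- lamp: Bystander: black, red and amber trailer lamp 120 x 60 x 36 mm lying in the big carton. Origin: near the middle of its underside.
- blow_gun: Bystander: air blow gun lying on the bench, 150 x 130 mm. Origin: near the middle of its underside.
- hub_cap: Bystander: round steel hub cap, 72 mm across, 38 mm high. Origin: middle of its underside.
- wrench: Bystander: steel wrench 190 mm long lying flat. Origin: middle of its underside.
- grease_tin: Bystander: round grey tin, 74 mm across, 100 mm high. Origin: middle of its underside.
- parts_box: Bystander: closed cardboard box 110 x 80 x 75 mm. Origin: middle of its underside.
- brush: Bystander: hand brush with a wooden handle, 180 mm long, lying flat. Origin: middle of its underside.
- guide_sleeve: Bystander: steel flanged sleeve, 38 mm across, 45 mm high, standing on the cabinet's floor beside the stand. Origin: middle of its underside.
There are look-alikes about, which are no part of the job. Of the things that look like the carton, the largest one is meant.

How it is judged (in metres and radians):
On the way, in this order (a step that is already met when the one before it is completed fails the run):
1. the shutter is fully open (within 12 mm) (value of joint shutter above 0.168 m), for 0.1 s.
2. all four pads are out through the port at once, each pad's centre more than 20 mm above the window's underside (z of each of pad0_mid, pad1_mid, pad2_mid, pad3_mid in the frame of window above 0.02 m), for 0.1 s.
3. the pile is entering the small carton one end first: all four pads over the carton, tipped end-down by more than 5 degrees, their centres less than 55 mm above the carton's underside (x of pad0_mid in the frame of carton between -0.03 and 0.03 m and y of pad0_mid in the frame of carton between -0.03 and 0.03 m and z of each of pad0_mid, pad1_mid, pad2_mid, pad3_mid in the frame of carton below 0.055 m and (angle between pad0_mid's own x axis and vertical below 1.4835 rad or angle between pad0_mid's own x axis and vertical above 1.6581 rad) and x of pad1_mid in the frame of carton between -0.03 and 0.03 m and y of pad1_mid in the frame of carton between -0.03 and 0.03 m and (angle between pad1_mid's own x axis and vertical below 1.4835 rad or angle between pad1_mid's own x axis and vertical above 1.6581 rad) and x of pad2_mid in the frame of carton between -0.03 and 0.03 m and y of pad2_mid in the frame of carton between -0.03 and 0.03 m and (angle between pad2_mid's own x axis and vertical below 1.4835 rad or angle between pad2_mid's own x axis and vertical above 1.6581 rad) and x of pad3_mid in the frame of carton between -0.03 and 0.03 m and y of pad3_mid in the frame of carton between -0.03 and 0.03 m and (angle between pad3_mid's own x axis and vertical below 1.4835 rad or angle between pad3_mid's own x axis and vertical above 1.6581 rad)), for 0.1 s.
4. all four pads stand fully down in the small carton (x of pad0_mid in the frame of carton between -0.012 and 0.012 m and y of pad0_mid in the frame of carton between -0.024 and 0.024 m and z of pad0_mid in the frame of carton between 0.022 and 0.038 m and angle between each of pad0_mid, pad1_mid, pad2_mid, pad3_mid's own z axis and vertical below 0.3 rad and x of pad1_mid in the frame of carton between -0.012 and 0.012 m and y of pad1_mid in the frame of carton between -0.024 and 0.024 m and z of pad1_mid in the frame of carton between 0.022 and 0.038 m and x of pad2_mid in the frame of carton between -0.012 and 0.012 m and y of pad2_mid in the frame of carton between -0.024 and 0.024 m and z of pad2_mid in the frame of carton between 0.022 and 0.038 m and x of pad3_mid in the frame of carton between -0.012 and 0.012 m and y of pad3_mid in the frame of carton between -0.024 and 0.024 m and z of pad3_mid in the frame of carton between 0.022 and 0.038 m), for 0.2 s.
At the end, for the whole second after the job is handed in: All four pads stand in the small carton, down on its floor (centres 22 to 38 mm above its underside, within 12 mm along and 24 mm across of its middle), leaning less than 17 degrees, at rest and released; the shutter is shut to within 10 mm; every bystander is within 30 mm of where it was (all of step 4 and value of joint shutter below 0.01 m and linear speed of each of pad0, pad1, pad2, pad3 below 0.02 m/s and distance of each of lamp, blow_gun, hub_cap, wrench, grease_tin, parts_box, brush, guide_sleeve from where it was at the start of the episode below 0.03 m); the robot touches nothing.
It fails at once if the window is knocked or pressed with more than 40 N (contact force between anything else and window above 40 N).
It fails at once if a pad is dropped into the carton (moves faster than 0.45 m/s inside or just above it) ((x of pad0_mid in the frame of carton between -0.04 and 0.04 m and y of pad0_mid in the frame of carton between -0.03 and 0.03 m and z of pad0_mid in the frame of carton below 0.055 m and linear speed of pad0 above 0.45 m/s) or (x of pad1_mid in the frame of carton between -0.04 and 0.04 m and y of pad1_mid in the frame of carton between -0.03 and 0.03 m and z of pad1_mid in the frame of carton below 0.055 m and linear speed of pad1 above 0.45 m/s) or (x of pad2_mid in the frame of carton between -0.04 and 0.04 m and y of pad2_mid in the frame of carton between -0.03 and 0.03 m and z of pad2_mid in the frame of carton below 0.055 m and linear speed of pad2 above 0.45 m/s) or (x of pad3_mid in the frame of carton between -0.04 and 0.04 m and y of pad3_mid in the frame of carton between -0.03 and 0.03 m and z of pad3_mid in the frame of carton below 0.055 m and linear speed of pad3 above 0.45 m/s)).
It fails at once if a bystander is moved by more than 30 mm (distance of any of lamp, blow_gun, hub_cap, wrench, grease_tin, parts_box, brush, guide_sleeve from where it was at the start of the episode above 0.03 m).
It also fails if it takes over 67 s, if anything falls off the work surface, if the arm or the gripper's body presses on something with over 40 N, if the wrist force passes 120 N, or if a joint passes its speed limit or range.

## Working session

There is one attempt and no reset: what is moved stays moved. The work goes in short steps, Python scripts to look and compute and a shell command to move; the robot and the scene stay as the last step left them, time stands still between calls to the robot, and variables do not carry over. Pictures are saved under pics/ and viewed, and the job is handed in when it is done.

```bash
ls; mkdir -p pics; python3 - <<'E'
from rig import env
import cv2
for n in ["scene","top"]:
    im=env.get_image(n); cv2.imwrite(f"pics/{n}0.png",im[:,:,::-1])
    print(env.camera_model(n))
o=env.observe(); print(o)
E
```

```text
pics
{'fx': 440.9092068919215, 'fy': 440.9092068919215, 'cx': 256.09713145968306, 'cy': 192.4208066967373, 'origin': array([1.39030644, 0.23104766, 1.26497806]), 'orientation': array([[-0.18259441, -0.74453736,  0.64212413],
       [ 0.98317306, -0.13463122,  0.12347135],
       [-0.00547907,  0.65386432,  0.75659199]])}
{'fx': 462.9050268929956, 'fy': 462.9050268929956, 'cx': 252.57544532706268, 'cy': 184.08767461919305, 'origin': array([0.33628115, 0.07521954, 1.78940812]), 'orientation': array([[ 0.02117648,  0.99656551, -0.08005457],
       [-0.99946632,  0.02309398,  0.02310282],
       [ 0.02487226,  0.07952261,  0.99652272]])}
{'time_s': 0.1, 'q': array([-8.21215720e+01,  2.18373347e+01,  7.43794593e+01, -5.75831361e-04,
        8.38595554e+01, -1.23366366e+01]), 'qvel': array([ 0.01816351, -0.11606436, -0.2087347 ,  0.05344267,  0.03376003,
       -0.08732676]), 'joint_efforts': array([ 3.88974484e-03, -4.49219763e+01, -2.31658673e+01, -1.73865378e-04,
        3.59568454e-03, -1.05965114e-05]), 'position': array([ 0.19000217, -0.51587052,  0.2447772 ]), 'tool_rot': array([[-1.92552622e-04,  9.38401855e-01,  3.45545830e-01],
       [ 1.31860023e-03,  3.45545775e-01, -9.38400969e-01],
       [-9.99999112e-01,  2.74945246e-04, -1.30391265e-03]]), 'ft_force': array([ 0.58773695, -0.07875648,  0.39425609]), 'wrist_torque': array([0.04886726, 0.02468442, 0.05852873]), 'grip_width': 0.08579429105421804}
```

View pics/scene0.png

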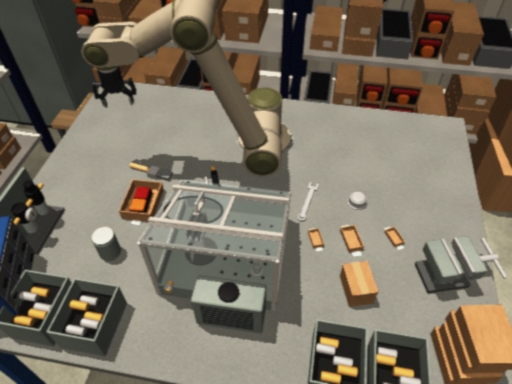

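View pics/top0.png

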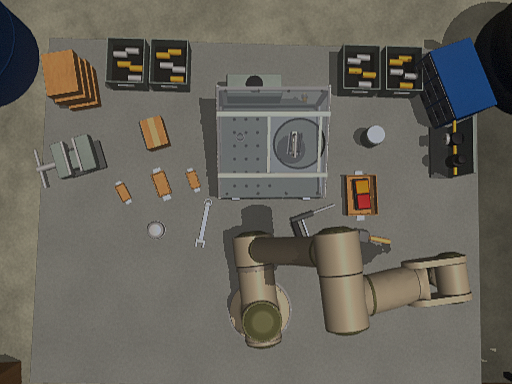

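```bash
python3 - <<'E'
import cv2
t=cv2.imread('pics/top0.png'); s=cv2.imread('pics/scene0.png')
cv2.imwrite('pics/t_cab.png',cv2.resize(t[70:215,205:345],None,fx=4,fy=4,interpolation=cv2.INTER_CUBIC))
cv2.imwrite('pics/s_cab.png',cv2.resize(s[160:330,120:310],None,fx=4,fy=3.5,interpolation=cv2.INTER_CUBIC)[:600])
cv2.imwrite('pics/t_car.png',cv2.resize(t[155:215,100:220],None,fx=6,fy=6,interpolation=cv2.INTER_CUBIC))
cv2.imwrite('pics/s_car.png',cv2.resize(s[180:270,290:415],None,fx=6,fy=6,interpolation=cv2.INTER_CUBIC))
E
```

```text
(no output)
```

View pics/t_cab.png

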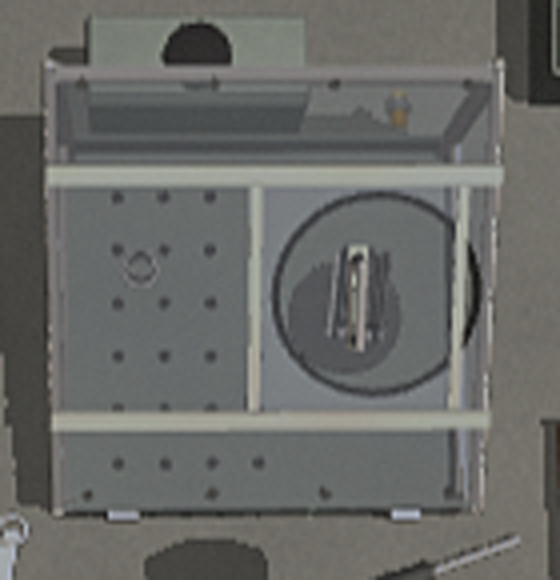

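View pics/s_cab.png

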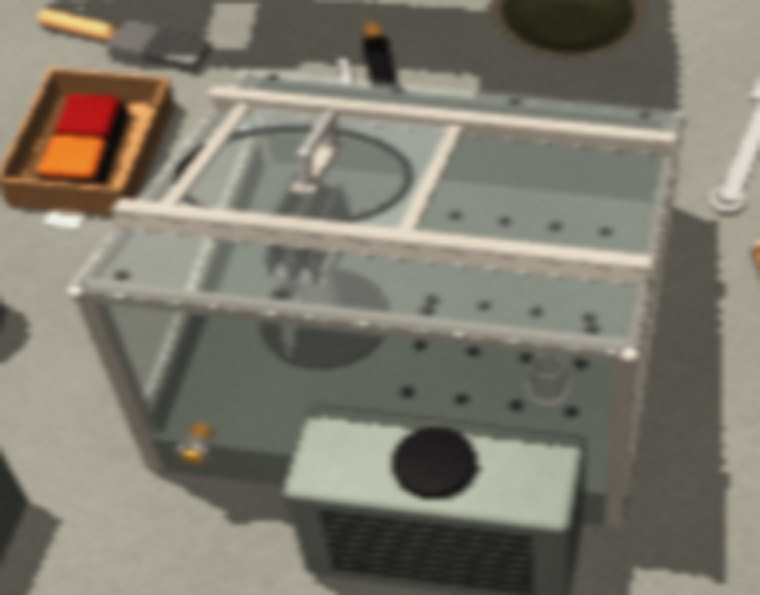

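View pics/t_car.png

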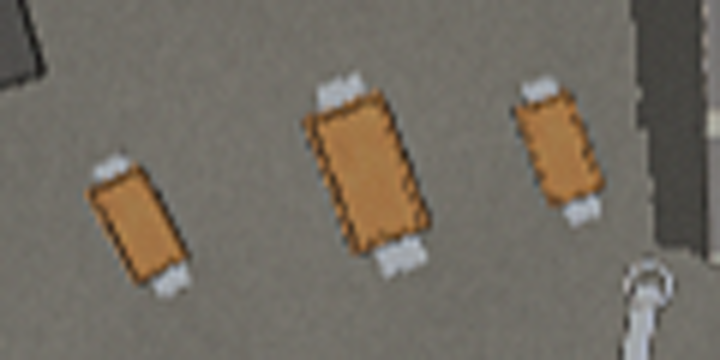

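View pics/s_car.png

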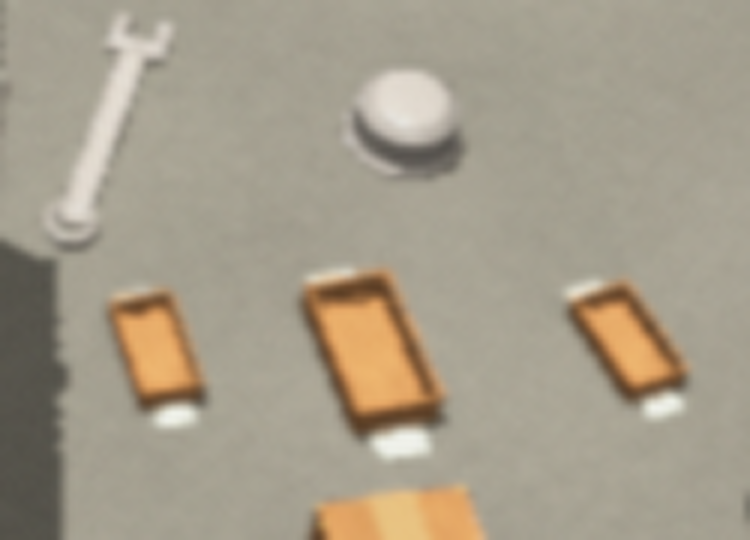

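```bash
cat > h.py <<'E'
import numpy as np, cv2
from rig import env
from scipy.optimize import least_squares
CM={n:env.camera_model(n) for n in("scene","top")}
def proj(n,P):
    c=CM[n];p=(np.atleast_2d(P)-c['origin'])@c['orientation']
    return np.c_[c['cx']+c['fx']*p[:,0]/-p[:,2], c['cy']-c['fy']*p[:,1]/-p[:,2]]
def ray(n,uv):
    c=CM[n];d=np.array([(uv[0]-c['cx'])/c['fx'],-(uv[1]-c['cy'])/c['fy'],-1]);return c['origin'],c['orientation']@d
def atz(n,uv,z):
    o,d=ray(n,uv);return o+d*(z-o[2])/d[2]
def tri(obs):
    A=[];b=[]
    for n,uv in obs:
        o,d=ray(n,uv);d=d/np.linalg.norm(d);M=np.eye(3)-np.outer(d,d);A.append(M);b.append(M@o)
    A=np.vstack(A);b=np.hstack(b);x=np.linalg.lstsq(A,b,rcond=None)[0];return x,np.linalg.norm(A@x-b)
def crop(n,x0,y0,x1,y1,f,name):
    im=env.get_image(n)[:,:,::-1];cv2.imwrite('pics/'+name,cv2.resize(im[y0:y1,x0:x1],None,fx=f,fy=f,interpolation=cv2.INTER_CUBIC))
E
python3 - <<'E'
from h import *
T=lambda x,y:(205+x/4-.4,70+y/4-.4); S=lambda x,y:(120+x/4-.4,160+y/3.5-.4)
print('back corners L',tri([('top',T(48,63)),('scene',S(630,352))]))
print('back corners R',tri([('top',T(500,63)),('scene',S(75,290))]))
for z in (.142,.147):print('front',atz('scene',S(678,115),z),atz('scene',S(243,75),z), atz('top',T(55,513),z),atz('top',T(483,513),z))
# carton
TC=lambda x,y:(100+x/6-.4,155+y/6-.4); SC=lambda x,y:(290+x/6-.4,180+y/6-.4)
for n,ps in (('top',[TC(304,116),TC(383,92),TC(431,228),TC(354,254)]),('scene',[SC(305,284),SC(388,270),SC(443,405),SC(358,432)])):
    q=np.array([atz(n,p,.024) for p in ps]);print(n,q.mean(0),q[:,:2].tolist())
    print([np.linalg.norm(q[i]-q[i-1]) for i in range(4)], np.degrees(np.arctan2(*(q[2]-q[1])[[1,0]])),np.degrees(np.arctan2(*(q[3]-q[0])[[1,0]])))
# handle: ends
print(tri([('top',T(358,250)),('scene',S(305,185))]),tri([('top',T(359,348)),('scene',S(330,115))]))
E
```

```text
back corners L (array([0.78060468, 0.16676851, 0.29036087]), np.float64(0.0009644833335459521))
back corners R (array([ 0.79139497, -0.20707979,  0.28862677]), np.float64(0.0022303630725554412))
front [0.41762972 0.15707613 0.142     ] [ 0.43265958 -0.21868206  0.142     ] [0.41671616 0.1577069  0.142     ] [ 0.42528557 -0.22433134  0.142     ]
front [0.42196051 0.15740548 0.147     ] [ 0.43692345 -0.21667966  0.147     ] [0.41647203 0.15745655 0.147     ] [ 0.42501544 -0.22342218  0.147     ]
top [0.47291359 0.38341872 0.024     ] [[0.5078934191283571, 0.4252043500342396], [0.5244172538572902, 0.3758017609935947], [0.4384648769409498, 0.3423488153748909], [0.42087882931524967, 0.39031994448842766]]
[np.float64(0.09374678976171935), np.float64(0.052092733831773), np.float64(0.09223291531842955), np.float64(0.051093035724264865)] -158.73385003835213 -158.1540051890655
scene [0.47808318 0.38698317 0.024     ] [[0.4409237240359749, 0.3463142581084563], [0.42215236901156183, 0.3932084722220109], [0.5113691778945243, 0.4271326436474212], [0.5378874494454108, 0.38127729535004035]]
[np.float64(0.10307462354252318), np.float64(0.05051169257489261), np.float64(0.09544887843322035), np.float64(0.05297104580353936)] 20.819014679546285 19.828215075434485
(array([ 0.63835892, -0.09508513,  0.25214376]), np.float64(0.0022539970585031574)) (array([ 0.55603584, -0.09827406,  0.24713533]), np.float64(0.0013680874622671244))
```

```bash
cat >> h.py <<'E'
def Rz(a):
    c,s=np.cos(a),np.sin(a);return np.array([[c,-s,0],[s,c,0],[0,0,1]])
A22=np.radians(22)
def cab(cx,cy,yaw):
    return Rz(yaw),np.array([cx,cy,0])
def win(cx,cy,yaw,u,v):
    # port centre at cabinet frame (u,v), plane z=.142+(u+.18)tan22
    R,t=cab(cx,cy,yaw)
    o=R@np.array([u,v,.142+(u+.18)*np.tan(A22)])+t
    Rw=R@np.array([[np.cos(A22),0,-np.sin(A22)],[0,1,0],[np.sin(A22),0,np.cos(A22)]])
    return Rw,o
E
python3 - <<'E'
from h import *
T=lambda x,y:(205+x/4-.4,70+y/4-.4); S=lambda x,y:(120+x/4-.4,160+y/3.5-.4)
def circ(n,p,z):
    R,o=win(*p);a=np.linspace(0,2*np.pi,361);return proj(n,(R@np.c_[.085*np.cos(a),.085*np.sin(a),0*a+z].T).T+o)
ob={'top':(T(272,294)[0],T(480,294)[0],T(376,192)[1],T(376,397)[1]),'scene':(S(175,0)[0],S(412,0)[0],S(0,126)[1],S(0,222)[1])}
co=[('top',T(48,65),(.18,.19)),('top',T(500,65),(.18,-.19)),('scene',S(630,352),(.18,.19)),('scene',S(75,290),(.18,-.19)),('scene',S(678,118),(-.18,.19)),('top',T(483,515),(-.18,-.19)),('top',T(55,515),(-.18,.19))]
def f(p):
    r=[]
    for n in ob:
        c=circ(n,p,.0025);o=ob[n];r+=[c[:,0].min()-o[0],c[:,0].max()-o[1],c[:,1].min()-o[2],c[:,1].max()-o[3]]
    R,t=cab(*p[:3])
    for n,uv,(u,v) in co:
        P=R@np.array([u,v,.145+(u+.18)*np.tan(A22)])+t
        r+=list((proj(n,P)[0]-uv)*.7)
    return np.array(r)
s=least_squares(f,[.6,-.02,.03,0,-.09],loss='soft_l1');p=s.x;print(p,np.degrees(p[2]));print(np.round(f(p),1))
R,o=win(*p);print(R,o)
np.save('win.npy',np.r_[p])
# overlay
for n,(x0,y0,x1,y1),fx in(('top',(205,70,345,215),4),('scene',(120,160,310,330),4)):
    im=cv2.imread(f'pics/{n}0.png')[y0:y1,x0:x1];im=cv2.resize(im,None,fx=fx,fy=fx,interpolation=cv2.INTER_CUBIC)
    def dr(P,col):
        q=((proj(n,(R@np.array(P).T).T+o)-[x0,y0]+.4)*fx).astype(int);cv2.polylines(im,[q.reshape(-1,1,2)],False,col,1)
    a=np.linspace(0,6.283,80);dr(np.c_[.085*np.cos(a),.085*np.sin(a),0*a+.0025],(0,0,255))
    for x in(-.108,.108):dr([[x,-.1,.025],[x,.27,.025]],(0,255,0))
    dr([[-.04,0,.048],[.04,0,.048]],(255,0,0)); dr([[-.098,-.092,.014],[.098,-.092,.014],[.098,.092,.014],[-.098,.092,.014],[-.098,-.092,.014]],(0,255,255))
    cv2.imwrite(f'pics/ov_{n}.png',im)
E
```

```text
[ 0.60339206 -0.02645963  0.02857463 -0.00297705 -0.09057803] 1.6372054614394524
[ 1.4 -1.3  2.6 -0.3  1.  -1.8  0.8  1.2 -0.6  0.2  0.6  0.2  0.4 -0.6
 -1.3 -1.   0.3 -0.9 -0.4 -1.1 -0.1 -0.6]
[[ 0.92680535 -0.02857074 -0.37445367]
 [ 0.02649033  0.99959177 -0.01070279]
 [ 0.37460659  0.          0.92718385]] [ 0.60300411 -0.11708574  0.21352191]
```

View pics/ov_top.png

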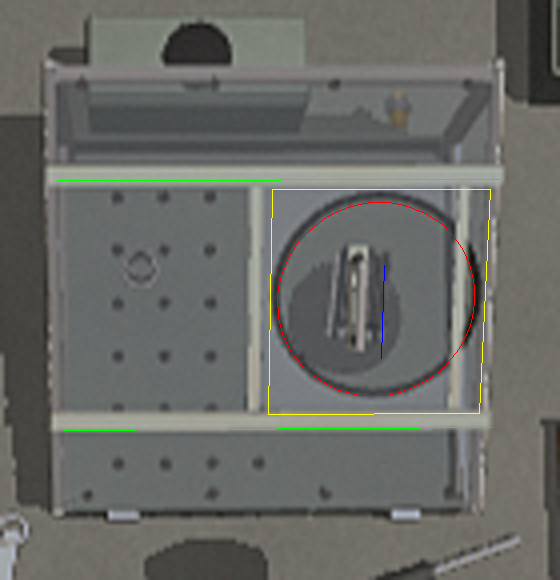

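View pics/ov_scene.png

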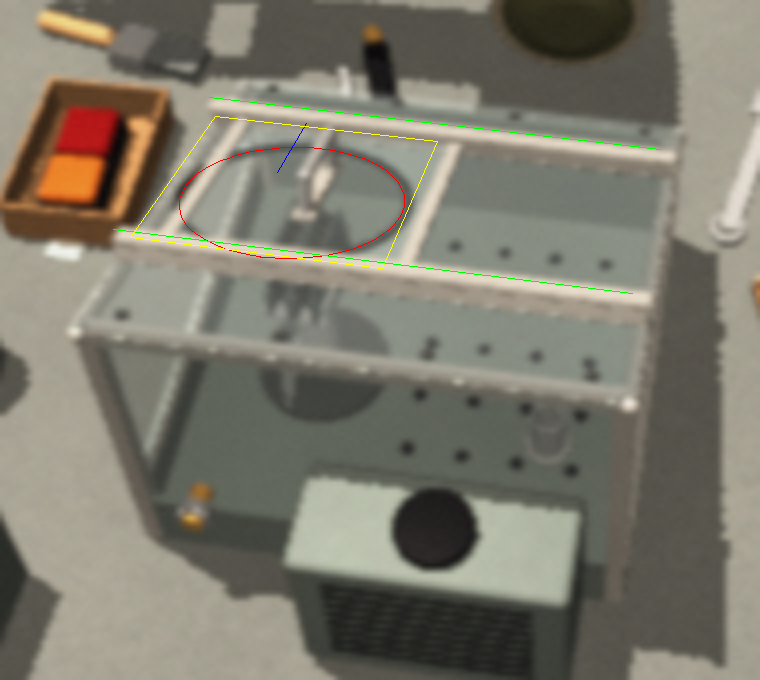

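```bash
python3 - <<'E'
import cv2
t=cv2.imread('pics/top0.png'); s=cv2.imread('pics/scene0.png')
cv2.imwrite('pics/t2.png',cv2.resize(t[108:180,260:335],None,fx=8,fy=8,interpolation=cv2.INTER_CUBIC))
cv2.imwrite('pics/s2.png',cv2.resize(s[175:245,145:240],None,fx=8,fy=8,interpolation=cv2.INTER_CUBIC))
E
```

```text
(no output)
```

View pics/t2.png

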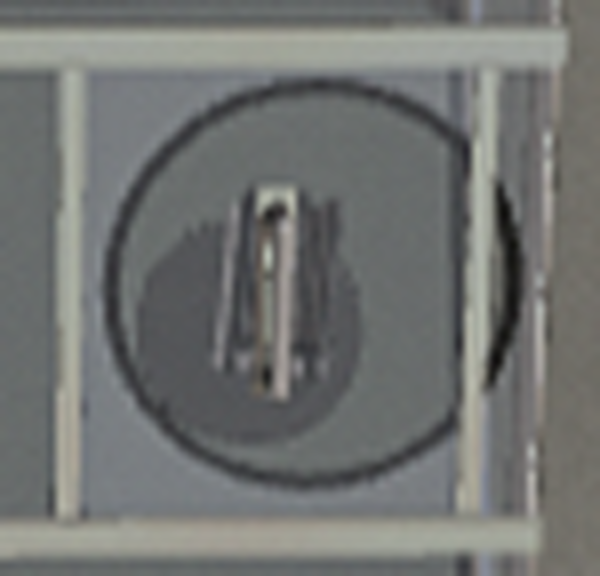

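View pics/s2.png

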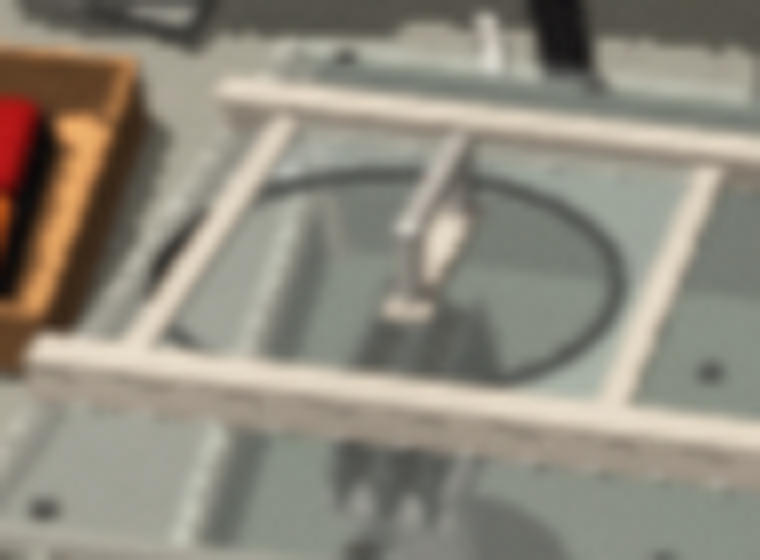

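```bash
cat > fitw.py <<'E'
from h import *
T=lambda x,y:np.array((260+x/8-.44,108+y/8-.44)); S=lambda x,y:np.array((145+x/8-.44,175+y/8-.44))
def circ(n,R,o,z):
    a=np.linspace(0,2*np.pi,361);return proj(n,(R@np.c_[.085*np.cos(a),.085*np.sin(a),0*a+z].T).T+o)
ob={'top':(T(110,0)[0],T(518,0)[0],T(0,84)[1],T(0,484)[1]),'scene':(S(155,0)[0],S(626,0)[0],S(0,174)[1],S(0,384)[1])}
# rails top-face centre line points
ln=[('top',T(0,48),.108),('top',T(560,46),.108),('top',T(0,540),-.108),('top',T(530,534),-.108),('scene',S(230,88),-.108),('scene',S(760,150),-.108),('scene',S(40,350),.108),('scene',S(750,433),.108)]
hd=[('scene',S(463,137),-.04),('scene',S(404,228),.04),('top',T(283,390),-.04),('top',T(289,198),.04)]
co=[('top',(217-.4,86-.1),(.18,.19)),('top',(330-.4,86-.1),(.18,-.19)),('scene',(277.1,260.2),(.18,.19)),('scene',(138.4,242.5),(.18,-.19))]
def f(p):
    R,o=win(*p[:5]); r=[]
    for n in ob:
        c=circ(n,R,o,.0025);q=ob[n];r+=[c[:,0].min()-q[0],c[:,0].max()-q[1],c[:,1].min()-q[2],c[:,1].max()-q[3]]
    for n,uv,x in ln:
        a,b=proj(n,np.array([[x,-.1,.025],[x,.25,.025]])@R.T+o);d=b-a;r.append((d[0]*(uv-a)[1]-d[1]*(uv-a)[0])/np.hypot(*d))
    for n,uv,x in hd:
        r+=list(proj(n,R@np.array([x,p[5],.048])+o)[0]-uv)
    Rc,t=cab(*p[:3])
    for n,uv,(u,v) in co:
        r+=list(.5*(proj(n,Rc@np.array([u,v,.2875])+t)[0]-uv))
    return np.array(r)
if __name__=='__main__':
    s=least_squares(f,[.603,-.026,.0286,-.003,-.09,.02],loss='soft_l1');p=s.x;print(p,np.degrees(p[2]));print(np.round(f(p),1))
    R,o=win(*p[:5]);print(R,o);print('handle',R@[0,p[5],.048]+o)
    np.save('win.npy',p)
E
python3 fitw.py
```

```text
[ 0.60273821 -0.02576702  0.02934343  0.00265482 -0.0899138   0.0173868 ] 1.6812549673544568
[ 0.3 -1.3  0.5 -1.   0.3 -1.9  0.9  2.7 -0.7 -0.6  0.4  0.7  0.6  0.8
  0.1 -0.4 -0.8  0.2 -0.4  1.2 -0.5  1.5 -0.5  2.1 -0.5  0.4  0.2  0.3
  0.5 -0.2 -0.7 -0.5]
[[ 0.92678471 -0.02933922 -0.37444533]
 [ 0.02720285  0.99956951 -0.01099067]
 [ 0.37460659  0.          0.92718385]] [ 0.60802989 -0.11556422  0.21579734]
handle [ 0.5895464  -0.09871246  0.26030216]
```

Carton candidates in the top picture: (123,192) small, (162,184) largest, (193,179) small, and the big carton with the lamp at (361,195). I choose (162,184): it measures about 93 x 51 mm, and the crop shows it is clearly the largest of the three look-alikes. The shutter stands about 17 mm open. Its handle is at top pixel ~(295,144).

```bash
cat >> h.py <<'E'
def go(P,jaw=None):
    """world target -> shift dx,dy,dz, yaw so that tool z heads at 'jaw' deg (mod 180)"""
    o=env.observe();R=o['tool_rot'];d=R.T@(np.array(P)-o['position'])
    cur=np.degrees(np.arctan2(R[1,2],R[0,2]))
    y=None
    if jaw is not None:
        y=-((jaw-cur+90)%180-90);y=np.radians(y)
    print('t',round(o['time_s'],2),'pos',o['position'].round(4),'jaw',round(cur,2),'shift',d.round(4),'yaw',y,'f',o['ft_force'].round(1),'w',o['grip_width'].round(4)); return d,y
E
python3 -c "
from h import *
go([.57,-.10,.40],-88.3)"
```

```text
Traceback (most recent call last):
  File "h.py", line 37, in go
    print('t',round(o['time_s'],2),'pos',o['position'].round(4),'jaw',round(cur,2),'shift',d.round(4),'yaw',y,'f',o['ft_force'].round(1),'w',o['grip_width'].round(4)); return d,y
                                                                                                                                             ^^^^^^^^^^^^^^^^^^^^^
AttributeError: 'float' object has no attribute 'round'
```

```bash
sed -i "s/o\['grip_width'\].round(4)/round(float(o['grip_width']),4)/" h.py
python3 -c "
from h import *
go([.57,-.10,.40],-88.3)"
```

```text
t 0.1 pos [ 0.19   -0.5159  0.2448] jaw -69.78 shift [-0.1547  0.5003 -0.2591] yaw 0.3231500982136519 f [ 0.6 -0.1  0.4] w 0.0858
```

```bash
python3 -m jog '[[0,-0.05,0,0,0],[0,-0.1,0.02,-0.01,0],[0,-0.15,0.06,-0.03,0.1],[0,-0.155,0.11,-0.055,0.2],[0,-0.155,0.155,-0.08,0.323],[0,-0.155,0.2,-0.103,0.323],[0,-0.155,0.245,-0.126,0.323],[0,-0.155,0.29,-0.15,0.323],[0,-0.155,0.335,-0.173,0.323],[0,-0.155,0.38,-0.196,0.323],[0,-0.155,0.425,-0.22,0.323],[0,-0.155,0.465,-0.24,0.323],[0,-0.155,0.5,-0.259,0.323],[0,-0.155,0.5,-0.259,0.323],[0,-0.155,0.5,-0.259,0.323]]' 40
python3 -c "
from h import *
go([.59,-.099,.27],-88.3)
crop('top',230,90,360,210,6,'a1.png');crop('scene',110,90,250,230,4,'a1s.png')"
```

```text
time_s: 1.6
position: [0.5705, -0.099, 0.3994]
tool_rot: [[-0.001, 0.999, 0.033], [0.001, 0.033, -0.999], [-1.0, -0.001, -0.001]]
ft_force: [0.0, -0.9, 0.4]
grip_width: 0.0424
t 1.6 pos [ 0.5705 -0.099   0.3994] jaw -88.13 shift [0.1294 0.0197 0.0007] yaw 0.0029280573809686078 f [ 0.  -0.9  0.4] w 0.0424
```

View pics/a1s.png

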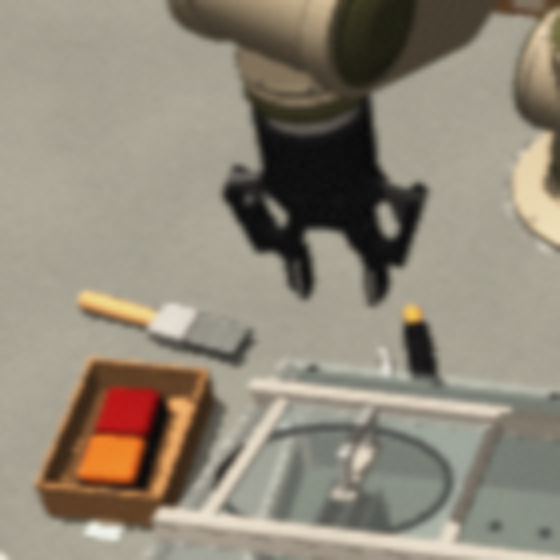

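```bash
python3 -m jog '[[0,0.04,0.02,0.001,0.003],[0,0.08,0.02,0.001,0.003],[0,0.11,0.02,0.001,0.003],[0,0.13,0.02,0.001,0.003],[0,0.14,0.02,0.001,0.003],[0,0.14,0.02,0.001,0.003]]'
python3 -c "
from h import *
go([.59,-.099,.258],-88.3)
crop('top',230,90,360,210,6,'a2.png');crop('scene',110,130,250,270,5,'a2s.png')"
```

```text
time_s: 2.3
position: [0.589, -0.1018, 0.2599]
tool_rot: [[-0.001, 1.0, 0.025], [0.0, 0.025, -1.0], [-1.0, -0.001, -0.0]]
ft_force: [0.0, 0.1, 0.6]
grip_width: 0.0425
t 2.3 pos [ 0.589  -0.1018  0.2599] jaw -88.57 shift [ 0.0019  0.0011 -0.0028] yaw -0.004661314757561001 f [0.  0.1 0.6] w 0.0425
```

View pics/a2s.png

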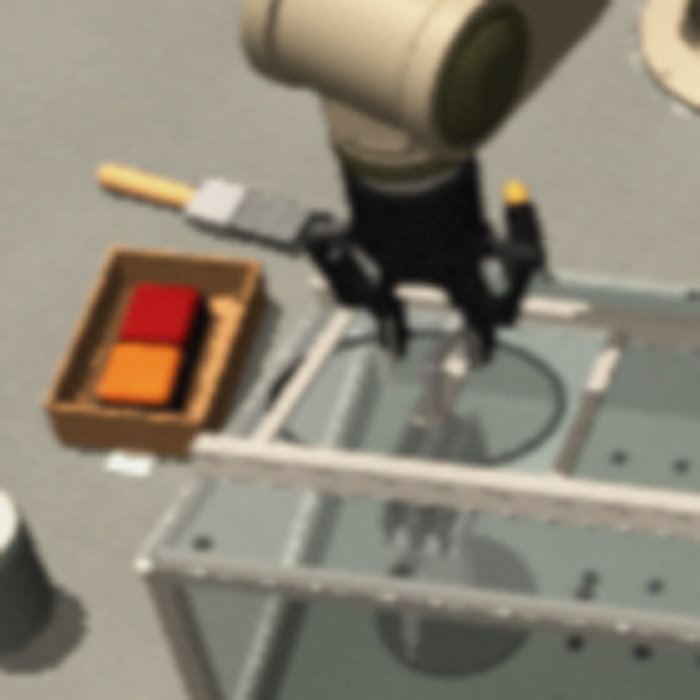

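```bash
python3 -m jog '[[-0.6,0.002,0.001,0,0],[-0.6,0.002,0.001,0,0],[-0.6,0.002,0.001,0,0],[-0.6,0.002,0.001,-0.01,-0.005],[-0.6,0.002,0.001,-0.03,-0.005],[-0.6,0.002,0.001,-0.05,-0.005],[-0.6,0.002,0.001,-0.07,-0.005],[-0.6,0.002,0.001,-0.09,-0.005],[-0.6,0.002,0.001,-0.11,-0.005],[-0.6,0.002,0.001,-0.13,-0.005],[-0.6,0.002,0.001,-0.145,-0.005],[-0.6,0.002,0.001,-0.155,-0.005],[-0.6,0.002,0.001,-0.16,-0.005],[-0.6,0.002,0.001,-0.16,-0.005]]'
python3 -c "
from h import *
go([.59,.065,.258],-88.3)
crop('top',205,90,345,215,5,'a3.png');crop('scene',120,150,310,300,4,'a3s.png')"
```

```text
time_s: 3.8
position: [0.5864, 0.0599, 0.2584]
tool_rot: [[0.0, 0.999, 0.033], [0.001, 0.033, -0.999], [-1.0, 0.0, -0.001]]
ft_force: [-0.1, -0.3, 0.3]
grip_width: 0.0174
t 3.8 pos [0.5864 0.0599 0.2584] jaw -88.13 shift [ 0.0004  0.0037 -0.005 ] yaw 0.002911911534431524 f [-0.1 -0.3  0.3] w 0.0174
```

View pics/a3.png

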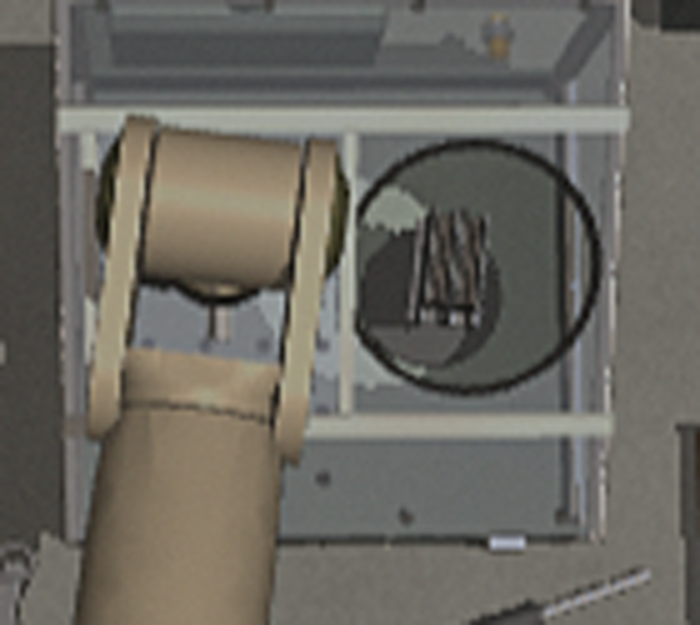

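View pics/a3s.png

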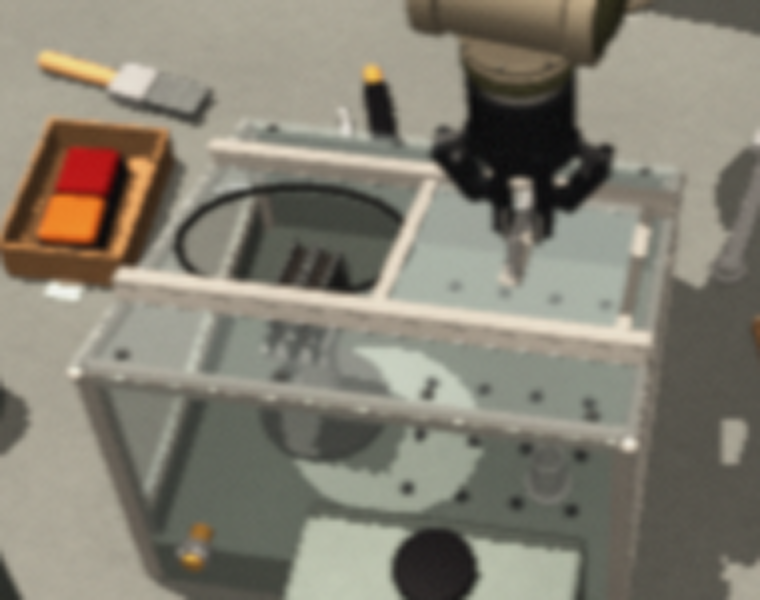

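```bash
python3 -m jog '[[-0.6,0,0,-0.003,0],[-0.6,0,0,-0.006,0],[-0.6,0,0,-0.006,0]]'; python3 -m jog '[[-0.6,0,0,-0.003,0],[-0.6,0,0,-0.005,0],[-0.6,0,0,-0.005,0]]'
```

```text
time_s: 4.2
position: [0.5863, 0.0653, 0.2583]
tool_rot: [[-0.0, 0.999, 0.032], [-0.0, 0.032, -0.999], [-1.0, -0.0, 0.0]]
ft_force: [0.1, -0.8, -1.2]
grip_width: 0.017
time_s: 4.5
position: [0.5863, 0.0686, 0.2582]
tool_rot: [[-0.0, 1.0, 0.03], [-0.004, 0.03, -1.0], [-1.0, -0.0, 0.004]]
ft_force: [0.7, -11.4, -0.6]
grip_width: 0.0169
```

```bash
python3 -m jog '[[-0.6,0,0,0.005,0],[-0.6,-0.03,0,0.005,0],[-0.6,-0.07,0,0.005,0]]'; python3 -c "
from h import *
crop('top',268,115,328,170,12,'b1.png');crop('scene',155,195,245,275,8,'b1s.png')"
```

```text
time_s: 4.8
position: [0.5857, 0.0656, 0.3276]
tool_rot: [[-0.005, 0.999, 0.032], [0.001, 0.032, -0.999], [-1.0, -0.005, -0.002]]
ft_force: [-0.3, 0.1, 1.2]
grip_width: 0.0171
```

View pics/b1.png

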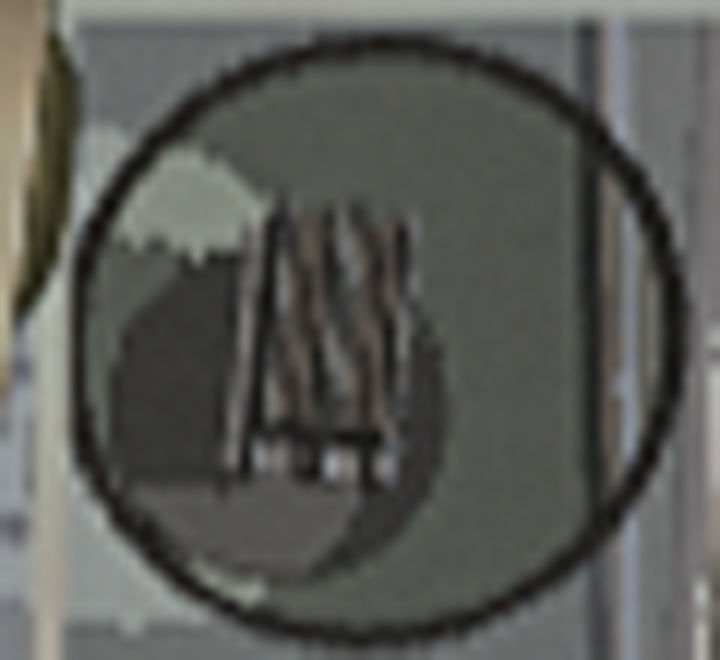

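View pics/b1s.png

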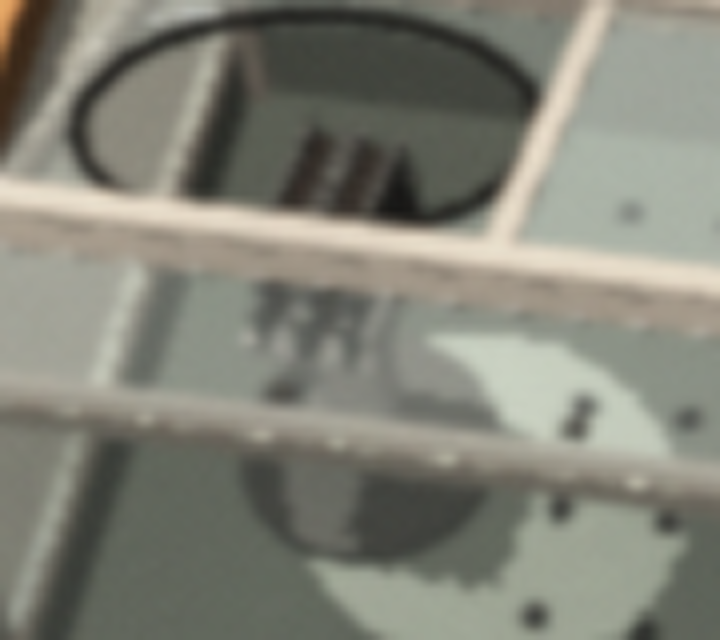

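```bash
python3 - <<'E'
from h import *
T=lambda x,y:(268+x/12-.46,115+y/12-.46); S=lambda x,y:(155+x/8-.44,195+y/8-.44)
print(tri([('top',T(331,428)),('scene',S(341,133))]))
for z in(.165,.17,.18,.19):
    a,b=atz('top',T(352,212),z),atz('top',T(331,428),z); print(z,(a+b)/2,np.degrees(np.arctan2(*(a-b)[[1,0]])),np.linalg.norm(a-b))
a,b=atz('top',T(270,210),.13),atz('top',T(240,475),.13);print(np.degrees(np.arctan2(*(a-b)[[1,0]])),np.linalg.norm(a-b),(a+b)/2)
# stand's foot in scene: window-of-floor; post base
w=np.load('win.npy');print(w)
E
```

```text
(array([ 0.58711461, -0.10911748,  0.1910759 ]), np.float64(0.0016685199279098948))
0.165 [ 0.62334308 -0.11362298  0.165     ] -4.717405587099851 0.06506755999765367
0.17 [ 0.62245949 -0.11304171  0.17      ] -4.7174055870998535 0.06486727917216543
0.18 [ 0.62069231 -0.11187918  0.18      ] -4.717405587099825 0.0644667175211884
0.19 [ 0.61892513 -0.11071665  0.19      ] -4.717405587099854 0.06406615587021161
-5.543386092098397 0.08159809062142206 [ 0.62200783 -0.09156139  0.13      ]
[ 0.60273821 -0.02576702  0.02934343  0.00265482 -0.0899138   0.0173868 ]
```

```bash
cat > ov.py <<'E'
from h import *
import sys
def wire(c,yaw,zb):
    R=Rz(np.radians(yaw));segs=[]
    for k,(y0,y1) in enumerate([(-20,-16),(-4,4),(16,20)]):
        for y in (y0,y1):
            prof=[(-40,0),(-40,29),(-34,29),(-34,58),(34,58),(34,29),(40,29),(40,0),(-40,0)]
            segs.append(np.array([[x,y,z] for x,z in prof])/1000@R.T+[c[0],c[1],zb])
    return segs
def ov(src,n,x0,y0,x1,y1,f,c,yaw,zb,out):
    im=cv2.imread(src)
    for s in wire(c,yaw,zb):
        q=((proj(n,s)-[x0,y0]+.46)*f).astype(int);cv2.polylines(im,[q.reshape(-1,1,2)],False,(0,255,0),1)
    cv2.imwrite(out,im);return im
if __name__=='__main__':
    for zb in(.112,.125,.131):
        c=atz('top',(296.0,141.2),zb+.058)
        a=ov('pics/b1.png','top',268,115,328,170,12,c,-5,zb,'pics/o_t.png')
        b=ov('pics/b1s.png','scene',155,195,245,275,8,c,-5,zb,f'pics/o_s.png')
        m=np.hstack([cv2.resize(a[150:520,200:440],None,fx=1.4,fy=1.4),cv2.resize(b[80:400,200:450],(440,518))]);cv2.imwrite(f'pics/o_{int(zb*1000)}.png',m);print(zb,c)
E
python3 ov.py
```

```text
0.112 [ 0.62243134 -0.113043    0.17      ]
0.125 [ 0.62013423 -0.1115317   0.183     ]
0.131 [ 0.61907403 -0.11083418  0.189     ]
```

View pics/o_112.png

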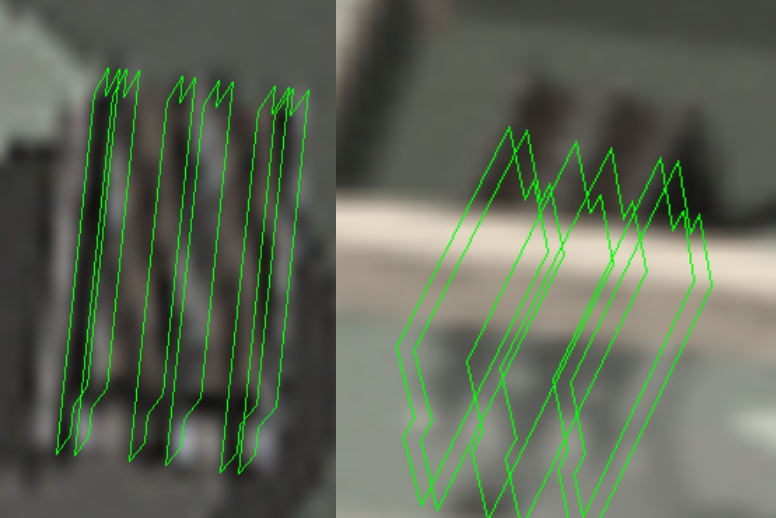

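View pics/o_125.png

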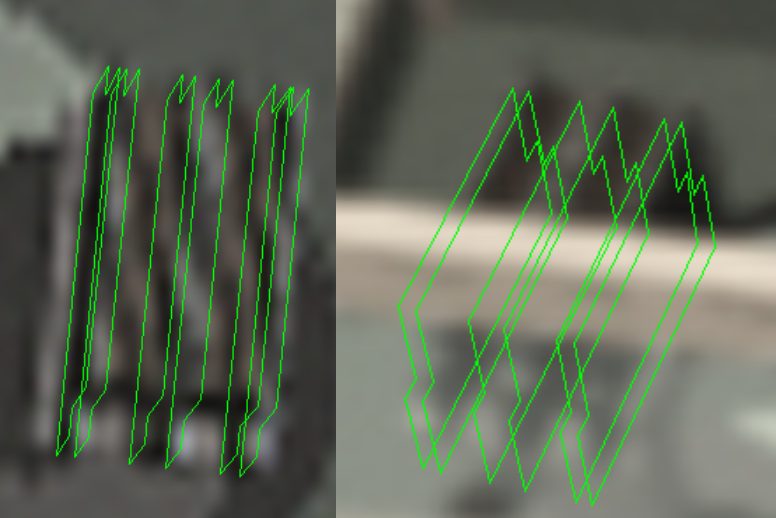

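```bash
python3 - <<'E'
from ov import *
for c,yaw,zb,nm in [((.620,-.1150),-3.5,.126,'A'),((.620,-.1165),-2.5,.126,'B')]:
    a=ov('pics/b1.png','top',268,115,328,170,12,c,yaw,zb,'pics/o_t.png')
    b=ov('pics/b1s.png','scene',155,195,245,275,8,c,yaw,zb,'pics/o_s.png')
    m=np.hstack([cv2.resize(a[150:520,200:440],None,fx=1.4,fy=1.4),cv2.resize(b[80:400,200:450],(440,518))]);cv2.imwrite(f'pics/o_{nm}.png',m)
E
```

```text
(no output)
```

View pics/o_A.png

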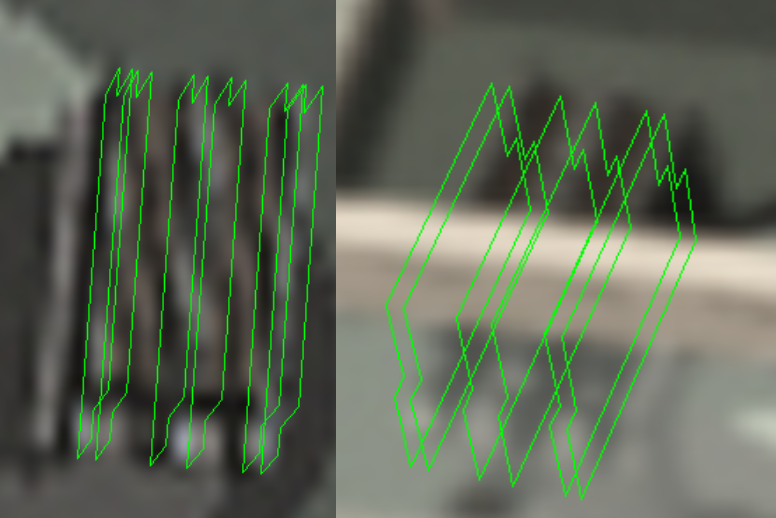

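View pics/o_B.png

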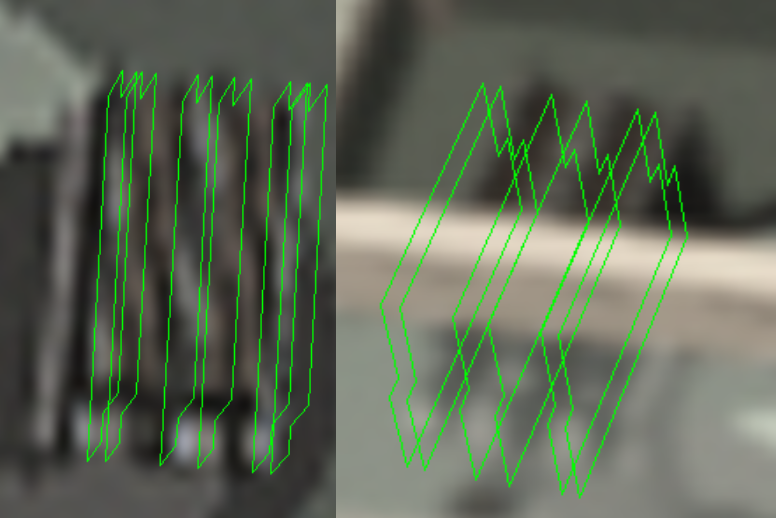

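```bash
python3 -c "
from h import *
go([.620,-.115,.33],-94.5)"
```

```text
t 4.9 pos [0.5873 0.0656 0.3338] jaw -88.14 shift [0.0041 0.0268 0.1816] yaw 0.110981642043324 f [ 0.2 -0.1 -0.2] w 0.0169
```

```bash
python3 -m jog '[[1,-0.01,0.005,0.04,0],[1,-0.01,0.015,0.08,0.05],[1,-0.005,0.02,0.12,0.11],[1,0,0.025,0.155,0.111],[1,0.004,0.027,0.182,0.111],[1,0.004,0.027,0.182,0.111],[1,0.004,0.027,0.182,0.111]]' 40
python3 -c "
from h import *
go([.620,-.115,.25],-94.5)"
```

```text
time_s: 5.6
position: [0.619, -0.1156, 0.3238]
tool_rot: [[-0.001, 0.997, -0.08], [0.001, -0.08, -0.997], [-1.0, -0.001, -0.001]]
ft_force: [0.4, 0.7, 0.0]
grip_width: 0.0854
t 5.6 pos [ 0.619  -0.1156  0.3238] jaw -94.56 shift [ 0.0738  0.001  -0.0006] yaw -0.0010661636870900539 f [0.4 0.7 0. ] w 0.0854
```

```bash
python3 -m jog '[[1,0.04,0.001,0,0],[1,0.08,0.001,0,0],[1,0.1,0.001,0,0],[1,0.1,0.001,0,0]]'
python3 -c "
from h import *
go([.620,-.115,.167],-94.5)
crop('top',268,100,338,170,8,'c1.png');crop('scene',140,160,240,240,7,'c1s.png')"
```

```text
time_s: 6.0
position: [0.6191, -0.1139, 0.2217]
tool_rot: [[-0.005, 0.997, -0.077], [0.003, -0.077, -0.997], [-1.0, -0.005, -0.002]]
ft_force: [-0.1, -0.3, 0.2]
grip_width: 0.0854
t 6.0 pos [ 0.6191 -0.1139  0.2217] jaw -94.44 shift [0.0547 0.0013 0.0011] yaw 0.0009979462829767809 f [-0.1 -0.3  0.2] w 0.0854
```

View pics/c1s.png

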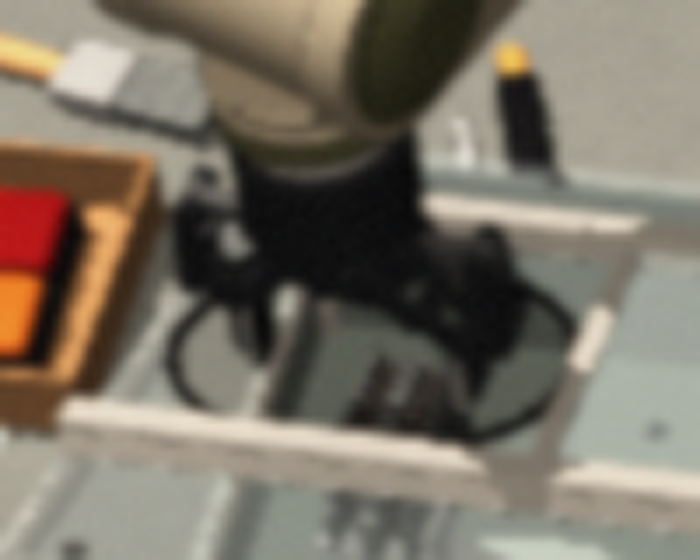

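```bash
python3 -m jog '[[1,0.02,0.001,0.001,0],[1,0.035,0.001,0.001,0],[1,0.045,0.001,0.001,0],[1,0.052,0.001,0.001,0],[1,0.055,0.001,0.001,0],[1,0.055,0.001,0.001,0]]'
python3 -c "
from h import *
go([.620,-.115,.167],-94.5)
crop('top',268,100,338,170,8,'c2.png');crop('scene',140,160,240,250,7,'c2s.png')"
```

```text
time_s: 6.7
position: [0.6211, -0.1169, 0.1697]
tool_rot: [[0.001, 0.997, -0.079], [-0.0, -0.079, -0.997], [-1.0, 0.001, 0.0]]
ft_force: [-0.7, 0.3, -0.2]
grip_width: 0.0852
t 6.7 pos [ 0.6211 -0.1169  0.1697] jaw -94.53 shift [ 0.0027 -0.0013 -0.0018] yaw -0.0005968586829447998 f [-0.7  0.3 -0.2] w 0.0852
```

View pics/c2s.png

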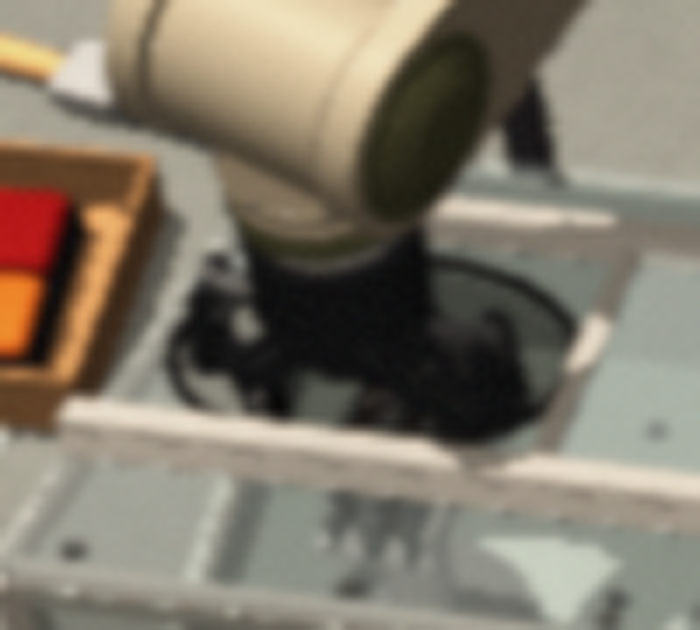

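```bash
python3 -m jog '[[0.3,0,0,0,0],[0.3,0,0,0,0],[0.1,0,0,0,0],[0.1,0,0,0,0]]' 20;  python3 -m jog '[[-0.3,0,0,0,0],[-0.3,0,0,0,0],[-0.3,0,0,0,0]]' 20
```

```text
time_s: 7.2
position: [0.6213, -0.1152, 0.1702]
tool_rot: [[0.001, 0.997, -0.078], [0.003, -0.078, -0.997], [-1.0, 0.001, -0.003]]
ft_force: [0.1, 8.3, 4.3]
grip_width: 0.0466
time_s: 7.5
position: [0.6215, -0.1131, 0.1708]
tool_rot: [[0.002, 0.997, -0.077], [0.007, -0.077, -0.997], [-1.0, 0.002, -0.007]]
ft_force: [0.4, 16.4, 9.2]
grip_width: 0.0418
```

```bash
python3 -m jog '[[-0.3,0,0,-0.002,0],[-0.3,0,0,-0.004,0],[-0.3,0,0,-0.004,0]]' 20
```

```text
time_s: 7.8
position: [0.6216, -0.1114, 0.1711]
tool_rot: [[0.002, 0.997, -0.078], [0.002, -0.078, -0.997], [-1.0, 0.002, -0.002]]
ft_force: [-2.3, 7.2, 10.1]
grip_width: 0.0409
```

```bash
python3 -m jog '[[-0.3,-0.002,0,-0.002,0],[-0.3,-0.003,0,-0.002,0],[-1,-0.003,0,-0.002,0],[-1,-0.003,0,-0.002,0],[-1,-0.003,0,-0.002,0]]' 60
```

```text
time_s: 8.3
position: [0.6212, -0.1111, 0.1717]
tool_rot: [[-0.001, 0.997, -0.079], [0.0, -0.079, -0.997], [-1.0, -0.001, -0.0]]
ft_force: [-0.3, 0.3, -6.9]
grip_width: 0.0392
```

```bash
python3 -m jog '[[-1,-0.01,0,0,0],[-1,-0.02,0,0,0],[-1,-0.02,0,0,0]]' 60; python3 -c "
from h import *
crop('top',268,100,338,170,8,'d1.png');crop('scene',140,170,240,250,7,'d1s.png')"
```

```text
time_s: 8.6
position: [0.6222, -0.1113, 0.1946]
tool_rot: [[0.004, 0.997, -0.079], [-0.002, -0.079, -0.997], [-1.0, 0.004, 0.001]]
ft_force: [0.8, -0.3, -5.8]
grip_width: 0.0397
```

View pics/d1s.png

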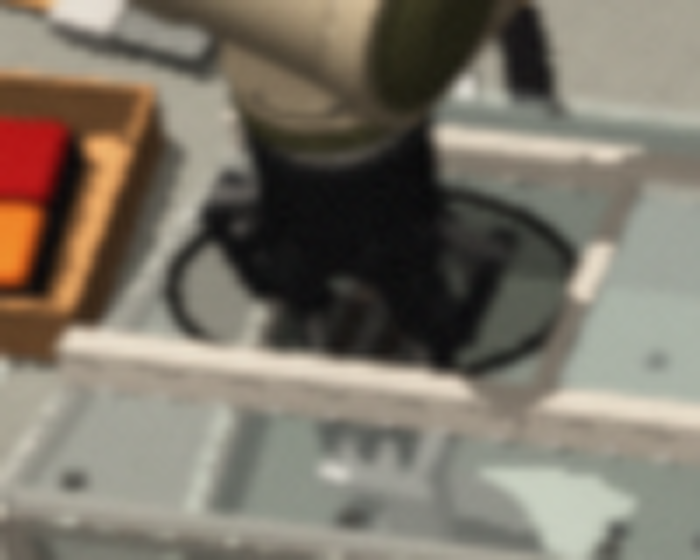

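```bash
python3 -m jog '[[-1,-0.015,0,0,0],[-1,-0.035,0,0,0],[-1,-0.055,0,0,0],[-1,-0.075,0,0,0],[-1,-0.095,0,0,0],[-1,-0.115,0,0,0],[-1,-0.135,0,0,0],[-1,-0.15,0,0,0],[-1,-0.16,0,0,0],[-1,-0.16,0,0,0]]'; python3 -c "
from h import *
crop('scene',110,90,250,230,5,'d2s.png')"
```

```text
time_s: 9.7
position: [0.6216, -0.111, 0.3533]
tool_rot: [[0.002, 0.997, -0.079], [-0.001, -0.079, -0.997], [-1.0, 0.002, 0.001]]
ft_force: [-0.2, -0.5, -7.1]
grip_width: 0.0395
```

View pics/d2s.png

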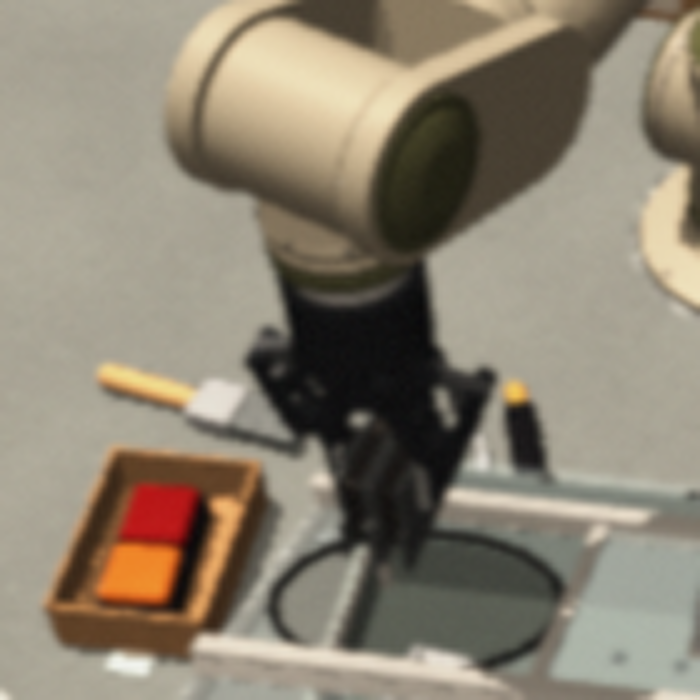

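```bash
python3 - <<'E'
from h import *
from scipy.optimize import minimize
ims={n:cv2.imread(f'pics/{n}0.png').astype(float) for n in('top','scene')}
ctr={'top':(162,184),'scene':(351,238)}
W={}
for n,(cx,cy) in ctr.items():
    b=ims[n][cy-25:cy+25,cx-25:cx+25]; sat=(b[:,:,2]-b[:,:,0])  # R-B
    W[n]=(cx-25,cy-25,np.clip((sat-5)/45,0,1)); print(n,sat.max(),np.median(sat),W[n][2].sum())
k=16
def ren(n,p):
    x0,y0,m=W[n];R=Rz(p[2])
    P=np.array([[a*.046,b*.0255,c] for a in(-1,1) for b in(-1,1) for c in(0,.024)])@R.T+[p[0],p[1],0]
    q=(proj(n,P)-[x0,y0]+.5)*k
    im=np.zeros((50*k,50*k),np.uint8);cv2.fillConvexPoly(im,cv2.convexHull(np.round(q).astype(np.int32)),255)
    return cv2.resize(im,(50,50),interpolation=cv2.INTER_AREA)/255.
def cost(p,ns): return sum(((ren(n,[p[0]/1000,p[1]/1000,p[2]/100])-W[n][2])**2).sum() for n in ns)
for ns in(['top'],['scene'],['top','scene']):
    r=minimize(cost,[475,385,37],args=(ns,),method='Nelder-Mead',options=dict(initial_simplex=[[475,385,37],[480,385,37],[475,390,37],[475,385,42]],xatol=.05,fatol=.01));print(ns,r.x,np.degrees(r.x[2]/100),r.fun)
E
```

```text
top 103.0 10.0 578.8222222222223
scene 128.0 20.0 1161.3777777777777
['top'] [473.99171007 386.73687095  38.89636986] 22.285978310941005 32.98846768336965
['scene'] [470.47479628 388.55257646  40.80339986] 23.37862601631166 268.53175616215987
['top', 'scene'] [472.70053393 387.36634643  39.39097111] 22.569363955738627 314.52570378914095
```

```bash
python3 - <<'E'
from h import *
from scipy.optimize import minimize
ims={n:cv2.imread(f'pics/{n}0.png').astype(float) for n in('top','scene')}
ctr={'top':(162,184),'scene':(351,238)}
W={}
for n,(cx,cy) in ctr.items():
    b=ims[n][cy-25:cy+25,cx-25:cx+25]; s=(b[:,:,2]-b[:,:,0])/(b[:,:,2]+10)
    m=np.clip((s-.22)/.2,0,1); v=np.ones_like(m)
    v[(np.abs(np.arange(50)-25)>20)]=0; v[:,np.abs(np.arange(50)-25)>19]=0
    if n=='scene': v[43:]=0
    W[n]=(cx-25,cy-25,m,v); print(n,(m*v).sum()); cv2.imwrite(f'pics/m_{n}.png',cv2.resize(np.uint8(m*255),None,fx=7,fy=7,interpolation=0))
k=16
def ren(n,p):
    x0,y0=W[n][:2];R=Rz(p[2])
    P=np.array([[a*.046,b*.0255,c] for a in(-1,1) for b in(-1,1) for c in(0,.024)])@R.T+[p[0],p[1],0]
    q=(proj(n,P)-[x0,y0]+.5)*k
    im=np.zeros((50*k,50*k),np.uint8);cv2.fillConvexPoly(im,cv2.convexHull(np.round(q).astype(np.int32)),255)
    return cv2.resize(im,(50,50),interpolation=cv2.INTER_AREA)/255.
def cost(p,ns): return sum((W[n][3]*(ren(n,[p[0]/1000,p[1]/1000,p[2]/100])-W[n][2])**2).sum() for n in ns)
for ns in(['top'],['scene'],['top','scene']):
    r=minimize(cost,[475,385,37],args=(ns,),method='Nelder-Mead',options=dict(initial_simplex=[[475,385,37],[480,385,37],[475,390,37],[475,385,42]],xatol=.05,fatol=.01));print(ns,r.x,np.degrees(r.x[2]/100),r.fun, [ren(n,[r.x[0]/1000,r.x[1]/1000,r.x[2]/100]).sum() for n in W])
E
cd pics; python3 -c "
import cv2,numpy as np
cv2.imwrite('m.png',np.hstack([cv2.imread('m_top.png'),cv2.imread('m_scene.png')]))"
```

```text
top 342.6336749186966
scene 415.44824968383784
['top'] [474.05572804 386.59058425  38.93611534] 22.308750794933978 5.260996377551236 [np.float64(352.2196078431373), np.float64(444.6156862745098)]
['scene'] [471.22651103 387.93536457  37.90046754] 21.715368314237335 8.771809912271323 [np.float64(353.1490196078431), np.float64(441.5607843137255)]
['top', 'scene'] [473.20907315 387.05385021  39.4111191 ] 22.580907904015824 23.075991798860514 [np.float64(353.0431372549019), np.float64(443.4039215686275)]
```

View pics/m.png

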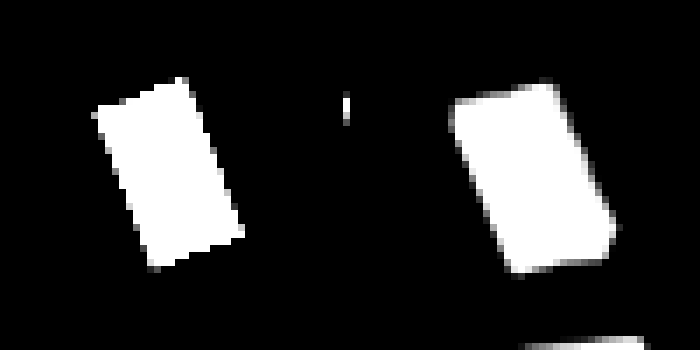

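```bash
python3 -c "
from h import *
go([.473,.387,.355],-67.8)"
```

```text
t 9.75 pos [ 0.6215 -0.1109  0.3521] jaw -94.54 shift [-0.0029 -0.1874 -0.4846] yaw -0.4666348704080478 f [ 0.3 -0.5 -6.9] w 0.0392
```

```bash
python3 -m jog '[[-1,-0.003,-0.004,-0.01,0],[-1,-0.003,-0.012,-0.03,-0.02],[-1,-0.003,-0.022,-0.06,-0.05],[-1,-0.003,-0.035,-0.09,-0.08],[-1,-0.003,-0.047,-0.12,-0.11],[-1,-0.003,-0.058,-0.15,-0.14],[-1,-0.003,-0.07,-0.18,-0.17],[-1,-0.003,-0.081,-0.21,-0.2],[-1,-0.003,-0.093,-0.24,-0.23],[-1,-0.003,-0.105,-0.27,-0.26],[-1,-0.003,-0.116,-0.3,-0.29],[-1,-0.003,-0.128,-0.33,-0.32],[-1,-0.003,-0.139,-0.36,-0.35],[-1,-0.003,-0.151,-0.39,-0.38],[-1,-0.003,-0.162,-0.42,-0.41],[-1,-0.003,-0.174,-0.45,-0.44],[-1,-0.003,-0.182,-0.47,-0.46],[-1,-0.003,-0.187,-0.483,-0.467],[-1,-0.003,-0.187,-0.485,-0.467],[-1,-0.003,-0.187,-0.485,-0.467]]'
python3 -c "
from h import *
go([.473,.387,.14],-67.8)"
```

```text
time_s: 11.75
position: [0.4734, 0.3872, 0.3549]
tool_rot: [[-0.001, 0.926, 0.378], [-0.001, 0.378, -0.926], [-1.0, -0.001, 0.0]]
ft_force: [-0.3, -0.3, -6.2]
grip_width: 0.0394
t 11.75 pos [0.4734 0.3872 0.3549] jaw -67.79 shift [ 2.149e-01 -2.000e-04 -1.000e-04] yaw 0.00010048082256524508 f [-0.3 -0.3 -6.2] w 0.0394
```

Descend to a hover (pile bottom ~90 mm up) and look.

```bash
python3 -m jog '[[-1,0.02,0,0,0],[-1,0.05,0,0,0],[-1,0.08,0,0,0],[-1,0.11,0,0,0],[-1,0.14,0,0,0],[-1,0.17,0,0,0],[-1,0.195,0,0,0],[-1,0.21,0,0,0],[-1,0.215,0,0,0],[-1,0.215,0,0,0]]'
python3 -c "
from h import *
go([.473,.387,.14],-67.8)
crop('top',130,150,200,220,8,'e1.png');crop('scene',300,160,400,260,7,'e1s.png')"
```

```text
time_s: 12.75
position: [0.4738, 0.3866, 0.1402]
tool_rot: [[-0.0, 0.926, 0.377], [-0.0, 0.377, -0.926], [-1.0, -0.001, 0.0]]
ft_force: [-0.1, 0.6, -6.2]
grip_width: 0.039
t 12.75 pos [0.4738 0.3866 0.1402] jaw -67.85 shift [ 0.0002 -0.0006 -0.0007] yaw -0.0008645123895901651 f [-0.1  0.6 -6.2] w 0.039
```

View pics/e1.png

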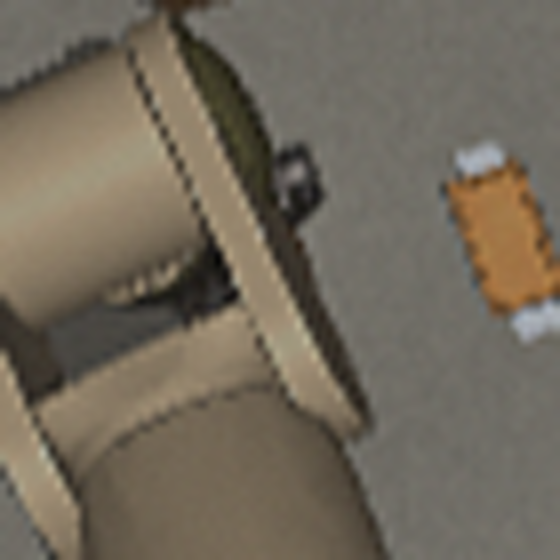

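View pics/e1s.png

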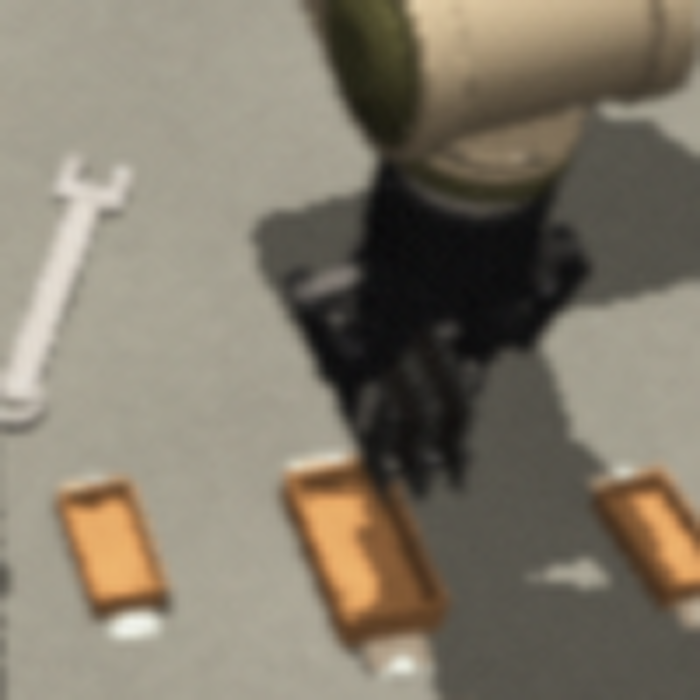

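```bash
cat > ov2.py <<'E'
from ov import *
def ov2(src,x0,y0,f,c,yaw,zb,out,car=(.473,.387,22.2)):
    im=cv2.imread(src)
    for s in wire(c,yaw,zb):
        q=((proj('scene',s)-[x0,y0]+.46)*f).astype(int);cv2.polylines(im,[q.reshape(-1,1,2)],False,(0,255,0),1)
    R=Rz(np.radians(car[2]))
    for a,b,z in((.046,.0255,.024),(.043,.0225,.024),(.046,.0255,0)):
        P=np.array([[-a,-b,z],[a,-b,z],[a,b,z],[-a,b,z],[-a,-b,z]])@R.T+[car[0],car[1],0]
        q=((proj('scene',P)-[x0,y0]+.46)*f).astype(int);cv2.polylines(im,[q.reshape(-1,1,2)],False,(255,0,255),1)
    cv2.imwrite(out,im)
E
python3 - <<'E'
from ov2 import *
ov2('pics/e1s.png',300,160,7,(.4734,.387),22.2,.094,'pics/e1o.png')
E
```

```text
(no output)
```

View pics/e1o.png

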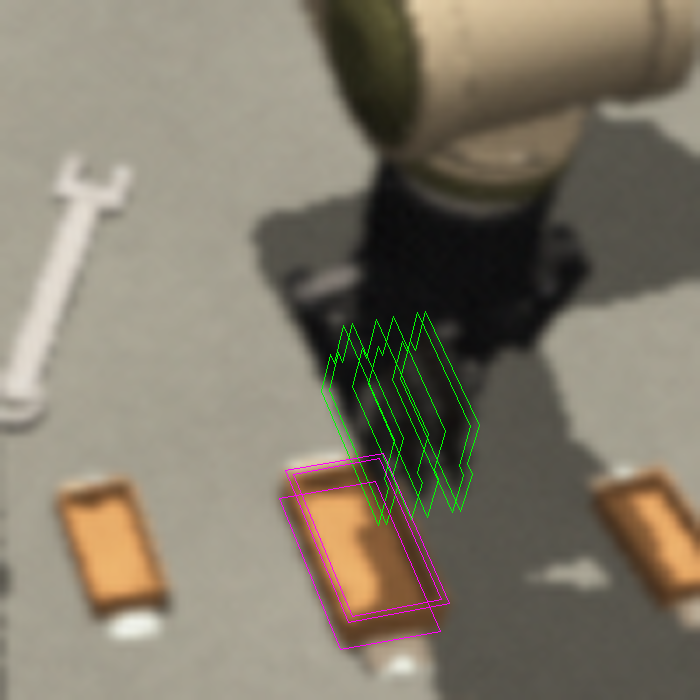

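```bash
python3 - <<'E'
import cv2,numpy as np
for s,o in(('pics/e1s.png','z1'),('pics/e1o.png','z2')):
    im=cv2.imread(s)[280:560,270:520].astype(float); im=np.clip(255*(im/255)**.5,0,255).astype(np.uint8)
    cv2.imwrite(f'pics/{o}.png',im)
cv2.imwrite('pics/z.png',cv2.resize(np.hstack([cv2.imread('pics/z1.png'),cv2.imread('pics/z2.png')]),None,fx=1.6,fy=1.6))
E
```

```text
(no output)
```

View pics/z.png

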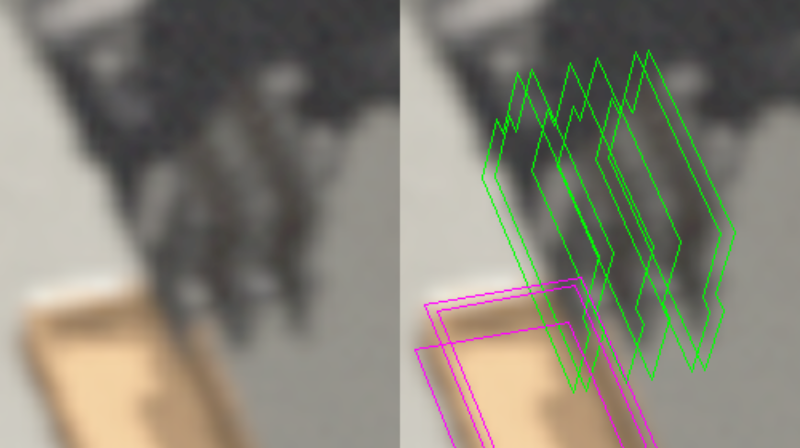

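```bash
python3 - <<'E'
from ov2 import *
L=[]
u=np.array([np.cos(np.radians(22.2)),np.sin(np.radians(22.2))])
for zb,dx in((.110,0),(.102,-.006),(.106,-.002)):
    c=np.array([.4734,.387])+u*dx
    ov2('pics/e1s.png',300,160,7,c,22.2,zb,'pics/q.png')
    im=cv2.imread('pics/q.png')[280:560,300:500].astype(float);L.append(np.clip(255*(im/255)**.5,0,255).astype(np.uint8))
cv2.imwrite('pics/z3.png',cv2.resize(np.hstack(L),None,fx=1.33,fy=1.33))
E
```

```text
(no output)
```

View pics/z3.png

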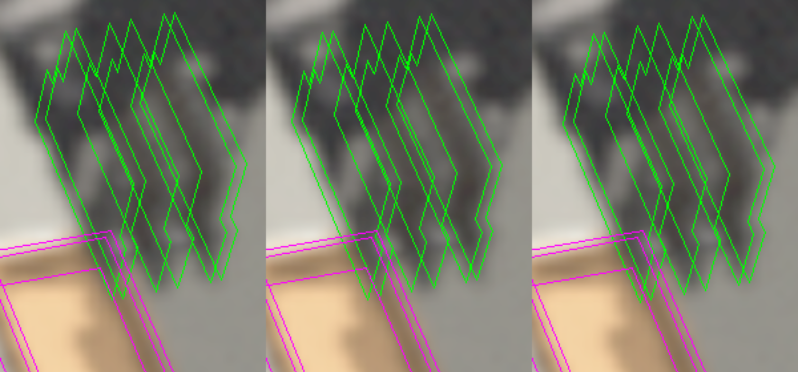

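```bash
python3 -c "
from h import *
go([.481,.3907,.085],-67.8)"
python3 -m jog '[[-1,0.01,0.004,0,0],[-1,0.03,0.008,0,0],[-1,0.045,0.008,0,0],[-1,0.055,0.008,0,0],[-1,0.055,0.008,0,0]]' 40
python3 -c "
from h import *
go([.481,.3907,.070],-67.8)
crop('scene',310,180,400,260,8,'f1.png')"
```

```text
t 12.85 pos [0.4741 0.3872 0.1415] jaw -67.82 shift [ 0.0565  0.0076 -0.0006] yaw -0.00027632997597562813 f [ 0.2 -0.7 -6.1] w 0.0393
time_s: 13.35
position: [0.4804, 0.3901, 0.084]
tool_rot: [[-0.002, 0.926, 0.378], [-0.001, 0.378, -0.926], [-1.0, -0.002, 0.0]]
ft_force: [0.2, -0.6, -6.6]
grip_width: 0.0391
t 13.35 pos [0.4804 0.3901 0.084 ] jaw -67.78 shift [ 0.014   0.0008 -0.0004] yaw 0.00030215355950579157 f [ 0.2 -0.6 -6.6] w 0.0391
```

View pics/f1.png

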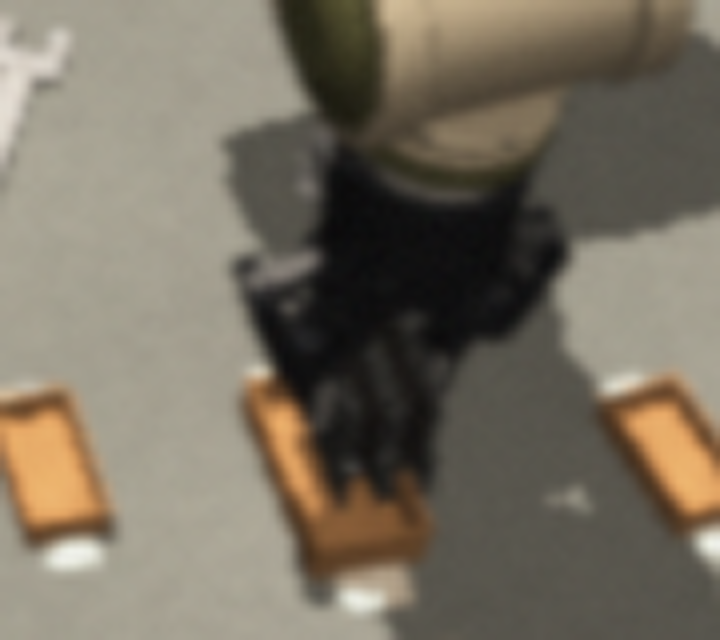

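```bash
python3 -m jog '[[-1,0.006,0,0,0],[-1,0.01,0,0,0],[-1,0.01,0,0,0]]' 40;python3 -m jog '[[-1,0.003,0,0,0],[-1,0.004,0,0,0],[-1,0.004,0,0,0]]' 40; python3 -m jog '[[-1,0.003,0,0,0],[-1,0.004,0,0,0],[-1,0.004,0,0,0]]' 40
```

```text
time_s: 13.7
position: [0.4806, 0.3903, 0.075]
tool_rot: [[-0.001, 0.926, 0.378], [-0.0, 0.378, -0.926], [-1.0, -0.001, 0.0]]
ft_force: [0.5, 0.8, -6.7]
grip_width: 0.0393
time_s: 14.0
position: [0.4808, 0.3903, 0.0712]
tool_rot: [[-0.0, 0.926, 0.378], [-0.0, 0.378, -0.926], [-1.0, -0.0, 0.0]]
ft_force: [-0.5, -1.1, -5.7]
grip_width: 0.039
time_s: 14.3
position: [0.4807, 0.3903, 0.0671]
tool_rot: [[-0.0, 0.926, 0.378], [-0.0, 0.378, -0.926], [-1.0, -0.001, 0.0]]
ft_force: [0.2, -0.1, -6.4]
grip_width: 0.0392
```

```bash
python3 -m jog '[[-1,0.002,0,0,0],[-1,0.004,0,0,0],[-1,0.004,0,0,0]]' 40; python3 -m jog '[[-1,0.002,0,0,0],[-1,0.003,0,0,0],[-1,0.003,0,0,0]]' 40;
```

```text
time_s: 14.6
position: [0.4807, 0.3903, 0.063]
tool_rot: [[-0.001, 0.926, 0.378], [-0.0, 0.378, -0.926], [-1.0, -0.001, 0.0]]
ft_force: [-0.2, -1.0, -6.8]
grip_width: 0.0391
time_s: 14.9
position: [0.4809, 0.3904, 0.0612]
tool_rot: [[0.001, 0.926, 0.378], [0.0, 0.378, -0.926], [-1.0, 0.001, -0.0]]
ft_force: [-2.6, -1.9, 2.9]
grip_width: 0.0391
```

```bash
python3 -c "
from h import *
crop('scene',310,180,400,260,8,'f2.png')"
```

```text
(no output)
```

View pics/f2.png

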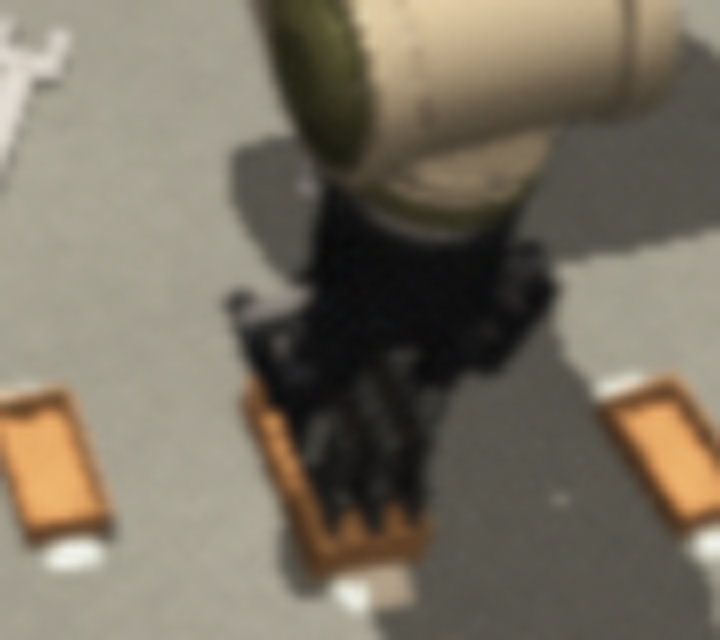

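```bash
cat >> h.py <<'E'
U=np.array([.926,.378,0]);N=np.array([-.378,.926,0])
def ft():
    o=env.observe();f=o['ft_force'];t=o['wrist_torque'];print('t',round(o['time_s'],2),'pos',o['position'].round(4),'F u,n,z',np.round([f@U,f@N,f[2]],1),'T u,n,z',np.round([t@U,t@N,t[2]],2),'w',round(float(o['grip_width']),4))
E
python3 -c "
from h import *
ft()"
python3 -m jog '[[-1,-0.004,0,0,0],[-1,-0.006,0,0,0],[-1,-0.006,0,0,0]]'; python3 -c "
from h import *
ft();crop('scene',310,180,400,260,8,'f3.png')"
```

```text
t 14.95 pos [0.4809 0.3904 0.0611] F u,n,z [-4.9 -1.   3.8] T u,n,z [-0.06  0.42 -0.01] w 0.0391
time_s: 15.25
position: [0.4809, 0.3904, 0.0662]
tool_rot: [[0.0, 0.926, 0.378], [0.0, 0.378, -0.926], [-1.0, 0.0, -0.0]]
ft_force: [-0.5, 0.6, -7.3]
grip_width: 0.0391
t 15.25 pos [0.4809 0.3904 0.0662] F u,n,z [-0.3  0.8 -7.3] T u,n,z [-0.   -0.07  0.07] w 0.0391
```

View pics/f3.png

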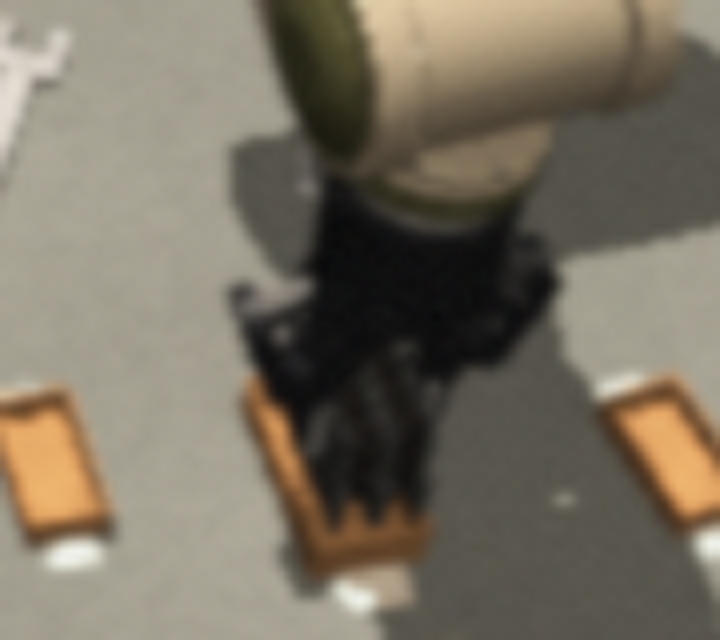

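```bash
python3 -m jog '[[-1,0.003,0,0,0],[-1,0.006,0,0,0],[-1,0.008,0,0,0],[-1,0.01,0,0,0],[-1,0.01,0,0,0]]' 40; python3 -c "
from h import *
ft();crop('scene',310,180,400,260,8,'g1.png')"
```

```text
time_s: 15.8
position: [0.4805, 0.3905, 0.0598]
tool_rot: [[0.002, 0.926, 0.379], [0.001, 0.379, -0.926], [-1.0, 0.002, -0.0]]
ft_force: [-12.2, -5.9, 24.4]
grip_width: 0.0393
t 15.8 pos [0.4805 0.3905 0.0598] F u,n,z [-13.5  -0.8  24.4] T u,n,z [-0.2   1.68  0.07] w 0.0393
```

View pics/g1.png

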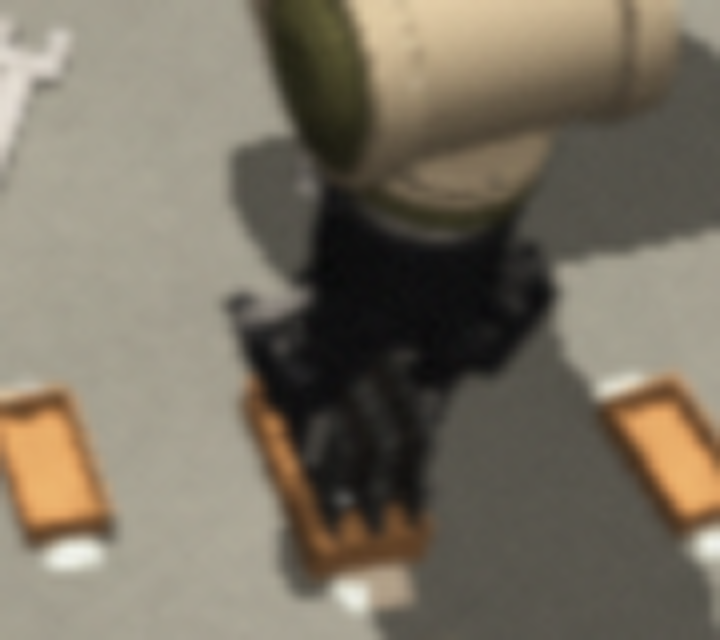

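```bash
python3 -m jog '[[-1,0,0,0,0],[-1,0,0,0,0]]' 20; python3 -c "
from h import *
ft()"; python3 -m jog '[[-1,0.002,0,0,0],[-1,0.002,0,0,0]]' 20; python3 -c "
from h import *
ft()"
```

```text
time_s: 16.05
position: [0.4806, 0.3905, 0.0598]
tool_rot: [[0.002, 0.926, 0.379], [0.001, 0.379, -0.926], [-1.0, 0.002, -0.0]]
ft_force: [-12.2, -6.4, 23.6]
grip_width: 0.0396
t 16.05 pos [0.4806 0.3905 0.0598] F u,n,z [-13.7  -1.3  23.6] T u,n,z [-0.17  1.61  0.04] w 0.0396
time_s: 16.25
position: [0.4802, 0.3905, 0.0589]
tool_rot: [[0.002, 0.925, 0.379], [0.001, 0.379, -0.925], [-1.0, 0.002, -0.0]]
ft_force: [-15.7, -9.2, 34.1]
grip_width: 0.0396
t 16.25 pos [0.4802 0.3905 0.0589] F u,n,z [-18.1  -2.6  34.1] T u,n,z [-0.13  2.3   0.03] w 0.0396
```

```bash
python3 - <<'E'
from h import *
im=env.get_image('scene')[:,:,::-1][205:258,330:375]
im=cv2.resize(im,None,fx=11,fy=11,interpolation=cv2.INTER_LANCZOS4).astype(float)
cv2.imwrite('pics/g2.png',np.clip(255*(im/255)**.45,0,255).astype(np.uint8)); ft()
E
```

```text
t 16.3 pos [0.4802 0.3905 0.0589] F u,n,z [-20.1  -1.7  33.5] T u,n,z [-0.27  2.37  0.04] w 0.0388
```

View pics/g2.png

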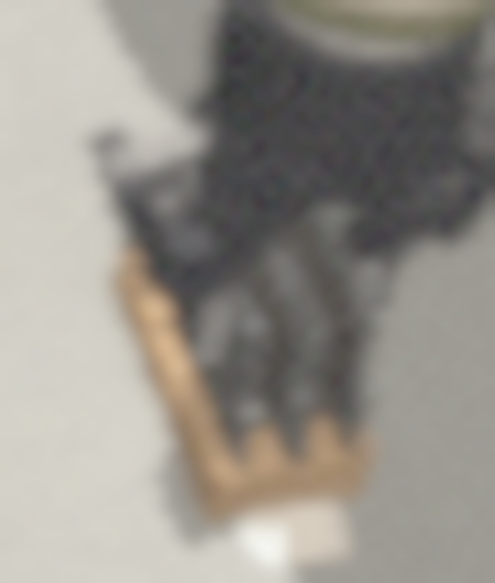

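```bash
python3 -m jog '[[-1,-0.004,0,0,0],[-1,-0.01,0,0,0],[-1,-0.012,0.004,0,0],[-1,-0.012,0.008,0,0],[-1,-0.012,0.01,0,0],[-1,-0.012,0.01,0,0]]' 30; python3 -c "
from h import *
ft()"; python3 -m jog '[[-1,0.003,0,0,0],[-1,0.004,0,0,0],[-1,0.004,0,0,0]]' 20; python3 -c "
from h import *
ft()"; python3 -m jog '[[-1,0.002,0,0,0],[-1,0.003,0,0,0],[-1,0.003,0,0,0]]' 20; python3 -c "
from h import *
ft()"
```

```text
time_s: 16.9
position: [0.4903, 0.3941, 0.0657]
tool_rot: [[-0.001, 0.926, 0.378], [-0.0, 0.378, -0.926], [-1.0, -0.001, 0.0]]
ft_force: [-0.1, 0.9, -6.8]
grip_width: 0.0395
t 16.9 pos [0.4903 0.3941 0.0657] F u,n,z [ 0.3  0.9 -6.8] T u,n,z [ 0.02 -0.03  0.  ] w 0.0395
time_s: 17.2
position: [0.4898, 0.394, 0.0619]
tool_rot: [[-0.001, 0.926, 0.378], [-0.0, 0.378, -0.926], [-1.0, -0.001, 0.0]]
ft_force: [-0.5, -0.4, -7.0]
grip_width: 0.0392
t 17.2 pos [0.4898 0.394  0.0619] F u,n,z [-0.6 -0.2 -7. ] T u,n,z [-0.02 -0.05  0.  ] w 0.0392
time_s: 17.5
position: [0.4902, 0.3942, 0.0602]
tool_rot: [[0.001, 0.926, 0.378], [0.001, 0.378, -0.926], [-1.0, 0.001, -0.0]]
ft_force: [-2.9, -1.8, 2.8]
grip_width: 0.0391
t 17.5 pos [0.4902 0.3942 0.0602] F u,n,z [-3.4 -0.6  2.8] T u,n,z [0.01 0.37 0.05] w 0.0391
```

```bash
python3 -m jog '[[-1,0.001,-0.002,0,0],[-1,0.002,-0.004,0,0],[-1,0.003,-0.006,0,0],[-1,0.003,-0.007,0,0]]' 20; python3 -c "
from h import *
ft()
im=env.get_image('scene')[:,:,::-1][205:258,330:375]
im=cv2.resize(im,None,fx=11,fy=11,interpolation=cv2.INTER_LANCZOS4).astype(float)
cv2.imwrite('pics/g3.png',np.clip(255*(im/255)**.45,0,255).astype(np.uint8))"
```

```text
time_s: 17.9
position: [0.4877, 0.3933, 0.0595]
tool_rot: [[0.012, 0.926, 0.378], [0.006, 0.377, -0.926], [-1.0, 0.014, -0.001]]
ft_force: [7.3, 3.8, 7.6]
grip_width: 0.0393
t 17.9 pos [0.4877 0.3933 0.0595] F u,n,z [8.2 0.8 7.6] T u,n,z [ 0.15 -2.   -0.07] w 0.0393
```

View pics/g3.png

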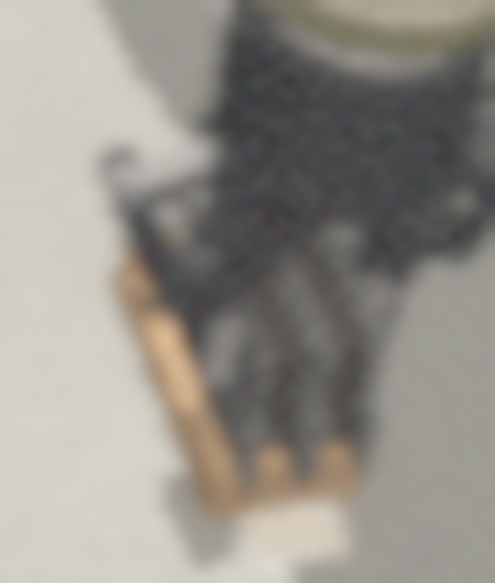

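```bash
python3 -m jog '[[-1,0.001,-0.002,0,0],[-1,0.001,-0.004,0,0],[-1,0.001,-0.005,0,0]]' 20; python3 -c "
from h import *
ft()"; python3 -m jog '[[-1,0.001,-0.002,0,0],[-1,0.001,-0.004,0,0],[-1,0.001,-0.005,0,0]]' 20; python3 -c "
from h import *
ft()
im=env.get_image('scene')[:,:,::-1][205:258,330:375]
im=cv2.resize(im,None,fx=11,fy=11,interpolation=cv2.INTER_LANCZOS4).astype(float)
cv2.imwrite('pics/g4.png',np.clip(255*(im/255)**.45,0,255).astype(np.uint8))"
```

```text
time_s: 18.25
position: [0.4825, 0.3912, 0.0581]
tool_rot: [[0.011, 0.926, 0.378], [0.006, 0.378, -0.926], [-1.0, 0.012, -0.001]]
ft_force: [6.4, 2.7, 6.8]
grip_width: 0.039
t 18.25 pos [0.4825 0.3912 0.0581] F u,n,z [6.9 0.1 6.8] T u,n,z [ 0.21 -1.83 -0.08] w 0.039
time_s: 18.55
position: [0.4775, 0.3891, 0.0568]
tool_rot: [[0.01, 0.926, 0.378], [0.005, 0.378, -0.926], [-1.0, 0.011, -0.001]]
ft_force: [5.5, 1.1, 5.5]
grip_width: 0.0393
t 18.55 pos [0.4775 0.3891 0.0568] F u,n,z [ 5.5 -1.   5.5] T u,n,z [ 0.22 -1.65 -0.07] w 0.0393
```

View pics/g4.png

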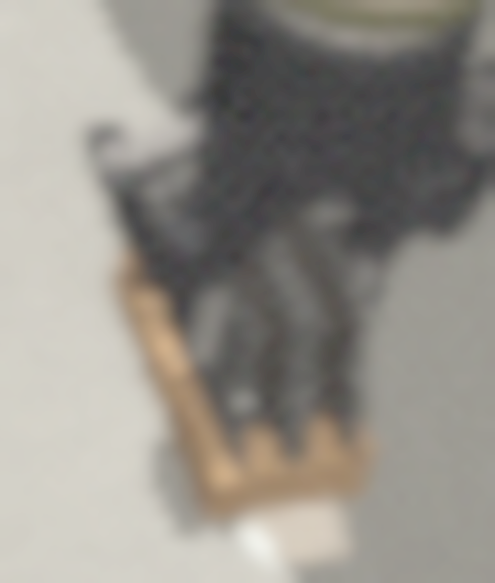

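```bash
python3 -m jog '[[-1,-0.006,0,0,0],[-1,-0.009,0.006,0,0],[-1,-0.009,0.012,0,0],[-1,-0.009,0.014,0,0],[-1,-0.009,0.014,0,0]]' 30; python3 -c "
from h import *
ft()"; python3 -m jog '[[-1,0.003,0,0,0],[-1,0.005,0,0,0],[-1,0.005,0,0,0]]' 20; python3 -c "
from h import *
ft()"
```

```text
time_s: 19.1
position: [0.4874, 0.393, 0.0627]
tool_rot: [[-0.001, 0.926, 0.378], [-0.0, 0.378, -0.926], [-1.0, -0.001, 0.0]]
ft_force: [0.0, 0.4, -6.2]
grip_width: 0.039
t 19.1 pos [0.4874 0.393  0.0627] F u,n,z [ 0.2  0.3 -6.2] T u,n,z [ 0.02 -0.02 -0.  ] w 0.039
time_s: 19.4
position: [0.4871, 0.393, 0.0586]
tool_rot: [[-0.0, 0.926, 0.378], [0.0, 0.378, -0.926], [-1.0, -0.0, -0.0]]
ft_force: [-0.9, -0.4, -2.0]
grip_width: 0.0392
t 19.4 pos [0.4871 0.393  0.0586] F u,n,z [-1.  -0.1 -2. ] T u,n,z [0.08 0.18 0.04] w 0.0392
```

```bash
python3 -m jog '[[-1,0.001,-0.002,0,0],[-1,0.003,-0.004,0,0],[-1,0.005,-0.006,0,0],[-1,0.006,-0.008,0,0],[-1,0.007,-0.01,0,0],[-1,0.008,-0.012,0,0],[-1,0.008,-0.013,0,0]]' 20; python3 -c "
from h import *
ft()"
```

```text
time_s: 20.1
position: [0.478, 0.3894, 0.053]
tool_rot: [[0.009, 0.926, 0.378], [0.005, 0.378, -0.926], [-1.0, 0.01, -0.001]]
ft_force: [5.1, 1.8, 7.1]
grip_width: 0.039
t 20.1 pos [0.478  0.3894 0.053 ] F u,n,z [ 5.5 -0.2  7.1] T u,n,z [ 0.19 -1.52 -0.11] w 0.039
```

```bash
python3 -c "
from h import *
im=env.get_image('scene')[:,:,::-1][195:258,325:380]
im=cv2.resize(im,None,fx=10,fy=9.5,interpolation=cv2.INTER_LANCZOS4).astype(float)
cv2.imwrite('pics/g5.png',np.clip(255*(im/255)**.45,0,255).astype(np.uint8))
im=env.get_image('top')[:,:,::-1][160:210,140:190]
im=cv2.resize(im,None,fx=10,fy=10,interpolation=cv2.INTER_LANCZOS4).astype(float)
cv2.imwrite('pics/g5t.png',np.clip(255*(im/255)**.45,0,255).astype(np.uint8))"
```

```text
(no output)
```

View pics/g5.png

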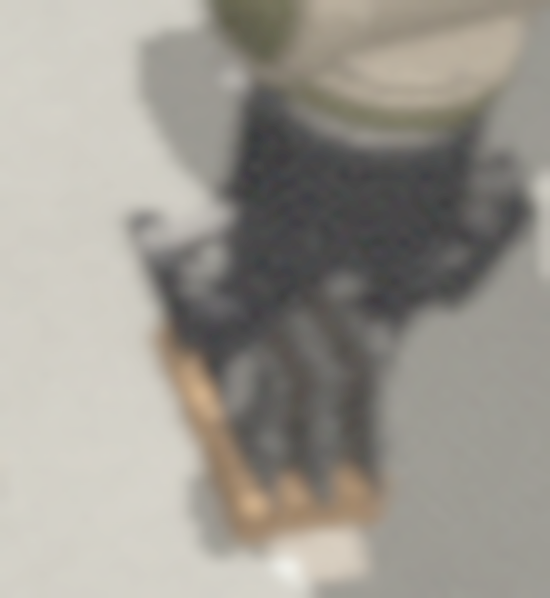

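```bash
python3 -m jog '[[-1,0,-0.003,0,0],[-1,0,-0.006,0,0],[-1,0,-0.009,0,0],[-1,0,-0.009,0,0]]' 25; python3 -c "
from h import *
ft()"; python3 -m jog '[[-1,0.002,0,0,0],[-1,0.004,0,0,0],[-1,0.004,0,0,0]]' 25; python3 -c "
from h import *
ft()"
```

```text
time_s: 20.6
position: [0.4672, 0.3847, 0.0502]
tool_rot: [[0.001, 0.926, 0.378], [0.001, 0.378, -0.926], [-1.0, 0.001, 0.0]]
ft_force: [5.8, 2.8, -1.4]
grip_width: 0.0394
t 20.6 pos [0.4672 0.3847 0.0502] F u,n,z [ 6.4  0.4 -1.4] T u,n,z [-0.   -0.91  0.02] w 0.0394
time_s: 20.9
position: [0.4678, 0.385, 0.0477]
tool_rot: [[0.003, 0.926, 0.378], [0.001, 0.378, -0.926], [-1.0, 0.003, -0.0]]
ft_force: [4.3, 2.3, 9.2]
grip_width: 0.0391
t 20.9 pos [0.4678 0.385  0.0477] F u,n,z [4.9 0.5 9.2] T u,n,z [-0.   -0.23  0.09] w 0.0391
```

```bash
python3 -m jog '[[-1,0,0.001,0,0],[-1,0.001,0.003,0,0],[-1,0.002,0.005,0,0],[-1,0.003,0.007,0,0],[-1,0.003,0.007,0,0]]' 20; python3 -c "
from h import *
ft()"
```

```text
time_s: 21.4
position: [0.4726, 0.387, 0.0439]
tool_rot: [[-0.002, 0.926, 0.378], [-0.001, 0.378, -0.926], [-1.0, -0.002, 0.0]]
ft_force: [-0.6, -1.1, 10.0]
grip_width: 0.0393
t 21.4 pos [0.4726 0.387  0.0439] F u,n,z [-1.  -0.7 10. ] T u,n,z [0.05 0.78 0.12] w 0.0393
```

```bash
python3 -m jog '[[-1,0.001,0.001,0,0],[-1,0.003,0.002,0,0],[-1,0.004,0.003,0,0],[-1,0.004,0.003,0,0]]' 20; python3 -c "
from h import *
ft()
im=env.get_image('scene')[:,:,::-1][195:258,325:380]
im=cv2.resize(im,None,fx=10,fy=9.5,interpolation=cv2.INTER_LANCZOS4).astype(float)
cv2.imwrite('pics/g6.png',np.clip(255*(im/255)**.45,0,255).astype(np.uint8))"
```

```text
time_s: 21.8
position: [0.4762, 0.3884, 0.0405]
tool_rot: [[0.0, 0.926, 0.378], [0.0, 0.378, -0.926], [-1.0, 0.0, -0.0]]
ft_force: [0.3, -1.5, 11.7]
grip_width: 0.0395
t 21.8 pos [0.4762 0.3884 0.0405] F u,n,z [-0.3 -1.5 11.7] T u,n,z [ 0.09  0.53 -0.  ] w 0.0395
```

View pics/g6.png

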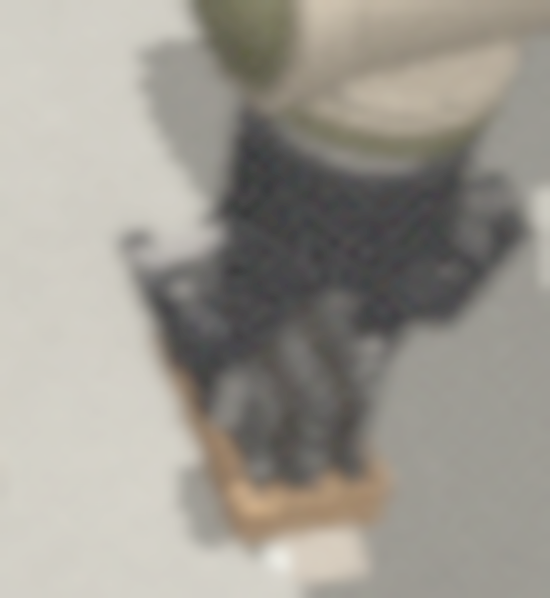

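```bash
python3 -m jog '[[-1,0.001,0,0,0],[-1,0.002,0,0,0],[-1,0.003,0,0,0],[-1,0.003,0,0,0]]' 20; python3 -c "
from h import *
ft()"
```

```text
time_s: 22.25
position: [0.4775, 0.3889, 0.0392]
tool_rot: [[0.004, 0.926, 0.378], [0.002, 0.378, -0.926], [-1.0, 0.005, -0.0]]
ft_force: [2.8, -1.9, 20.2]
grip_width: 0.0395
t 22.25 pos [0.4775 0.3889 0.0392] F u,n,z [ 1.9 -2.8 20.2] T u,n,z [0.13 0.3  0.02] w 0.0395
```

```bash
python3 -m jog '[[-1,-0.001,0,0,0],[-1,-0.002,0,0,0],[-1,-0.002,0,0,0]]' 20; python3 -c "
from h import *
ft()"; python3 -m jog '[[-0.05,0,0,0,0],[0,0,0,0,0],[0.05,0,0,0,0],[0.1,0,0,0,0],[0.15,0,0,0,0],[0.15,0,0,0,0]]' 20; python3 -c "
from h import *
ft()
im=env.get_image('scene')[:,:,::-1][195:258,325:380]
im=cv2.resize(im,None,fx=10,fy=9.5,interpolation=cv2.INTER_LANCZOS4).astype(float)
cv2.imwrite('pics/g7.png',np.clip(255*(im/255)**.45,0,255).astype(np.uint8))"
```

```text
time_s: 22.55
position: [0.4771, 0.3888, 0.0393]
tool_rot: [[0.003, 0.926, 0.378], [0.001, 0.378, -0.926], [-1.0, 0.003, -0.0]]
ft_force: [4.9, 1.1, 6.6]
grip_width: 0.0392
t 22.55 pos [0.4771 0.3888 0.0393] F u,n,z [ 4.9 -0.8  6.6] T u,n,z [ 0.15 -0.56 -0.05] w 0.0392
time_s: 23.15
position: [0.4761, 0.3884, 0.0382]
tool_rot: [[-0.0, 0.926, 0.378], [-0.0, 0.378, -0.926], [-1.0, -0.0, 0.0]]
ft_force: [0.4, 0.6, 0.0]
grip_width: 0.0493
t 23.15 pos [0.4761 0.3884 0.0382] F u,n,z [0.6 0.4 0. ] T u,n,z [-0.04 -0.01 -0.05] w 0.0493
```

View pics/g7.png

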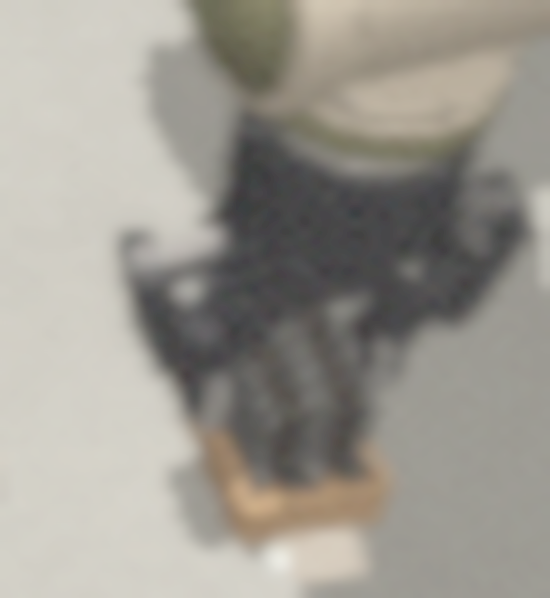

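```bash
python3 -m jog '[[0.3,0,0,0,0],[0.3,-0.01,0,0,0],[0.3,-0.03,0,0,0],[0.3,-0.06,0,0,0],[0.3,-0.1,0,0,0],[0.3,-0.14,0,0,0],[0.3,-0.18,0,0,0],[0.3,-0.22,0,0,0],[0.3,-0.26,0,0,0],[0.3,-0.3,0,0,0]]'; python3 -c "
from h import *
go([.587,.065,.34],-88.3)
crop('scene',310,190,390,270,8,'h1.png')"
```

```text
time_s: 24.2
position: [0.4756, 0.3881, 0.341]
tool_rot: [[0.001, 0.926, 0.378], [0.0, 0.378, -0.926], [-1.0, 0.001, -0.0]]
ft_force: [0.2, 0.9, 0.3]
grip_width: 0.0554
t 24.2 pos [0.4756 0.3881 0.341 ] jaw -67.78 shift [ 0.001  -0.0191  0.3413] yaw 0.35815981602700686 f [0.2 0.9 0.3] w 0.0554
```

View pics/h1.png

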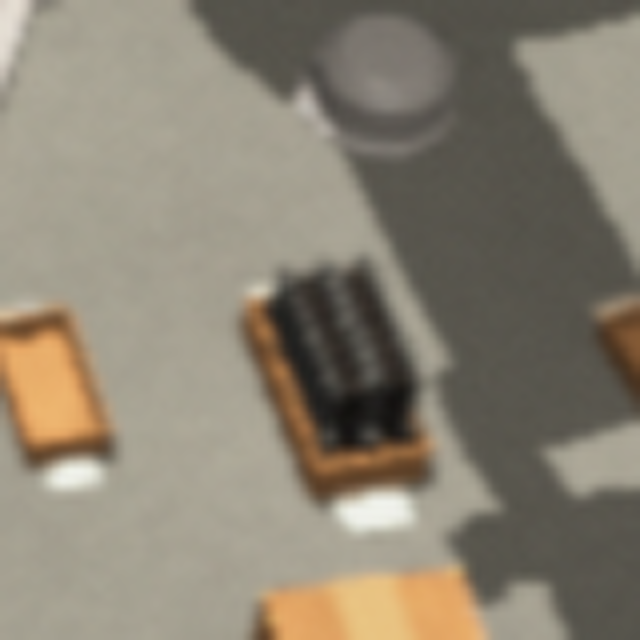

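```bash
python3 - <<'E'
from ov2 import *
L=[cv2.imread('pics/h1.png')[230:520,220:460]]
for t,c in((0,(.4726,.3873)),):
    ov2('pics/h1.png',310,190,8,c,22.2,.003,'pics/q.png',(.4726,.3873,22.2));L.append(cv2.imread('pics/q.png')[230:520,220:460])
m=np.hstack(L).astype(float);cv2.imwrite('pics/h1o.png',cv2.resize(np.clip(255*(m/255)**.5,0,255).astype(np.uint8),None,fx=1.6,fy=1.6))
E
```

View pics/h1o.png

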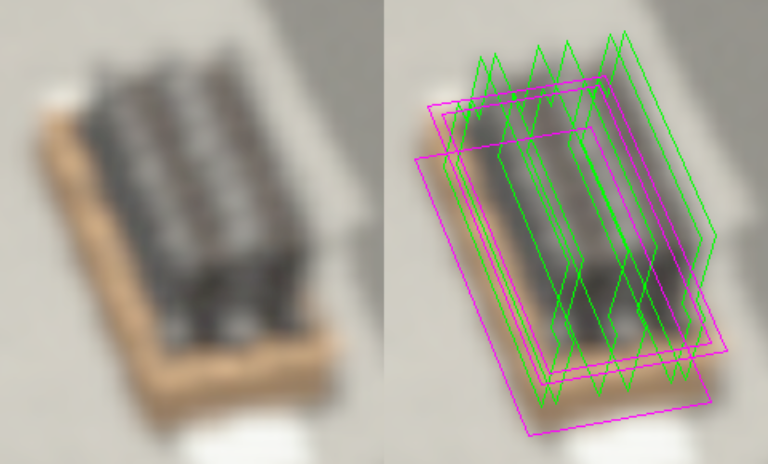

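```bash
python3 -m jog '[[0,0,-0.003,0.04,0.05],[0,0,-0.006,0.085,0.15],[0,0,-0.008,0.13,0.25],[0,0,-0.01,0.175,0.358],[0,0,-0.012,0.22,0.358],[0,0,-0.015,0.265,0.358],[0,0,-0.018,0.31,0.358],[0,0,-0.019,0.335,0.358],[0,0,-0.019,0.341,0.358],[0,0,-0.019,0.341,0.358]]'; python3 -c "
from h import *
go([.587,.065,.258],-88.3)
crop('top',120,145,200,225,8,'i1.png');crop('scene',150,110,300,240,5,'i1s.png')"
```

```text
time_s: 25.25
position: [0.5875, 0.0653, 0.3385]
tool_rot: [[0.0, 1.0, 0.029], [0.0, 0.029, -1.0], [-1.0, 0.0, -0.0]]
ft_force: [-0.0, 0.6, 0.1]
grip_width: 0.0426
t 25.25 pos [0.5875 0.0653 0.3385] jaw -88.36 shift [ 0.0805 -0.0005  0.0003] yaw -0.000986141750770384 f [-0.   0.6  0.1] w 0.0426
```

View pics/i1.png

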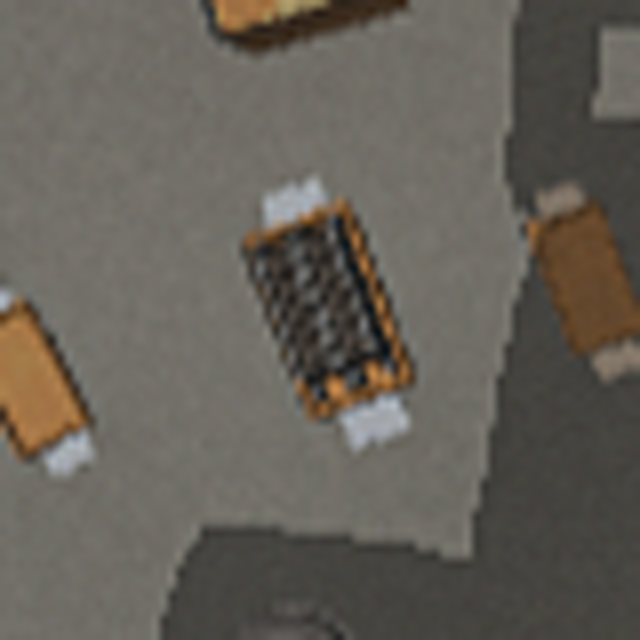

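View pics/i1s.png

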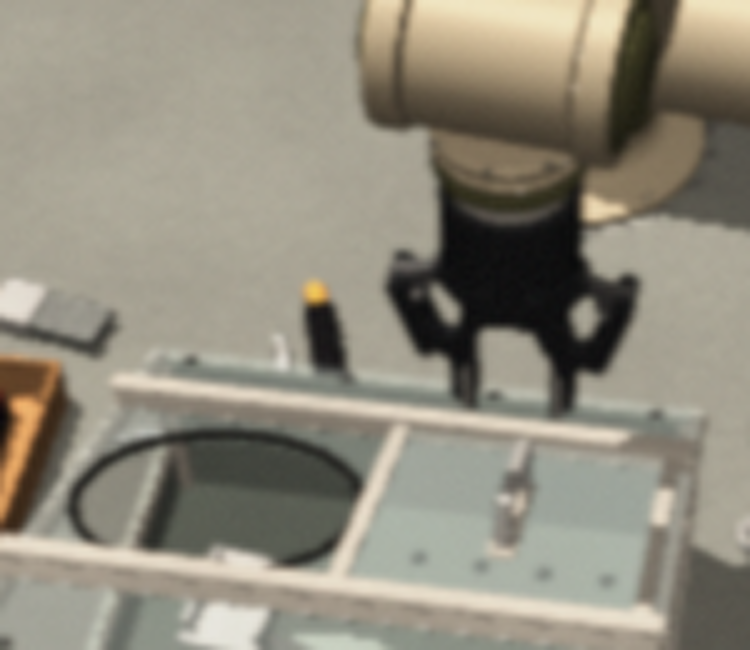

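```bash
python3 -m jog '[[0,0.03,0,0,0],[0,0.055,0,0,0],[0,0.072,0,0,0],[0,0.08,0,0,0],[-0.6,0.08,0,0,0],[-0.6,0.08,0,0,0],[-0.6,0.08,0,0,0]]' 20; python3 -m jog '[[-0.6,0,0,0.01,0],[-0.6,0,0,0.03,0],[-0.6,0,0,0.05,0],[-0.6,0,0,0.07,0],[-0.6,0,0,0.09,0],[-0.6,0,0,0.11,0],[-0.6,0,0,0.13,0],[-0.6,0,0,0.15,0],[-0.6,0,0,0.165,0],[-0.6,0,0,0.175,0],[-0.6,0,0,0.175,0]]';python3 -c "
from h import *
go([.592,-.118,.258],-88.3)"
```

```text
time_s: 26.05
position: [0.5878, 0.0658, 0.2595]
tool_rot: [[0.002, 1.0, 0.03], [-0.0, 0.03, -1.0], [-1.0, 0.002, 0.0]]
ft_force: [0.2, -0.1, -0.1]
grip_width: 0.0172
time_s: 27.15
position: [0.5928, -0.1108, 0.2582]
tool_rot: [[-0.0, 1.0, 0.028], [-0.001, 0.028, -1.0], [-1.0, -0.0, 0.001]]
ft_force: [-0.4, -0.0, 0.3]
grip_width: 0.0174
t 27.15 pos [ 0.5928 -0.1108  0.2582] jaw -88.38 shift [ 0.0002 -0.001   0.0072] yaw -0.0014208585668580873 f [-0.4 -0.   0.3] w 0.0174
```

```bash
python3 -m jog '[[-0.6,0,0,0.003,0],[-0.6,0,0,0.006,0],[-0.6,0,0,0.008,0],[-0.6,0,0,0.008,0]]'; python3 -m jog '[[-0.6,0,0,0.002,0],[-0.6,0,0,0.003,0],[-0.6,0,0,0.003,0]]'
```

```text
time_s: 27.55
position: [0.5929, -0.1172, 0.2582]
tool_rot: [[-0.0, 1.0, 0.03], [0.0, 0.03, -1.0], [-1.0, -0.0, -0.0]]
ft_force: [-0.8, 1.4, -0.3]
grip_width: 0.0168
time_s: 27.85
position: [0.593, -0.119, 0.2582]
tool_rot: [[-0.001, 1.0, 0.031], [0.003, 0.031, -1.0], [-1.0, -0.0, -0.003]]
ft_force: [-0.5, 8.3, -0.3]
grip_width: 0.0172
```

At the stop (8 N). Back off, rise and retreat, then check.

```bash
python3 -m jog '[[-0.6,0,0,-0.004,0],[-0.4,0,0,-0.004,0],[-0.2,-0.005,0,-0.004,0],[-0.2,-0.04,0,-0.004,0],[-0.2,-0.08,0,-0.004,0],[-0.2,-0.11,-0.03,0,0],[-0.2,-0.11,-0.08,0.02,0],[-0.2,-0.11,-0.13,0.06,0],[-0.2,-0.11,-0.16,0.1,0],[-0.2,-0.11,-0.19,0.14,0],[-0.2,-0.11,-0.21,0.18,0],[-0.2,-0.11,-0.23,0.22,0],[-0.2,-0.11,-0.24,0.26,0],[-0.2,-0.11,-0.24,0.28,0],[-0.2,-0.11,-0.24,0.28,0]]'; python3 - <<'E'
from h import *
for n in('top','scene'):cv2.imwrite(f'pics/end_{n}.png',env.get_image(n)[:,:,::-1])
crop('scene',120,160,310,300,4,'j1.png');crop('top',205,70,345,215,4,'j1t.png');ft()
E
```

```text
time_s: 29.35
position: [0.3605, -0.4101, 0.3677]
tool_rot: [[-0.001, 1.0, 0.026], [0.0, 0.026, -1.0], [-1.0, -0.001, -0.0]]
ft_force: [-0.1, 0.7, 1.0]
grip_width: 0.0343
t 29.55 pos [ 0.3618 -0.4064  0.3689] F u,n,z [-0.1  0.  -0.3] T u,n,z [ 0.01  0.04 -0.01] w 0.0339
```

View pics/j1t.png

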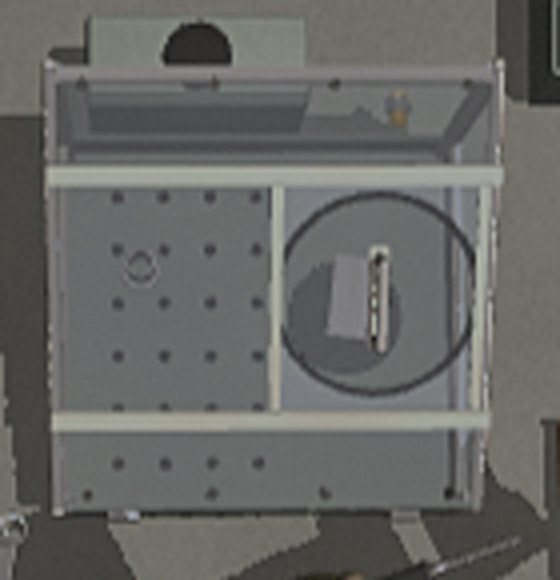

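View pics/end_scene.png

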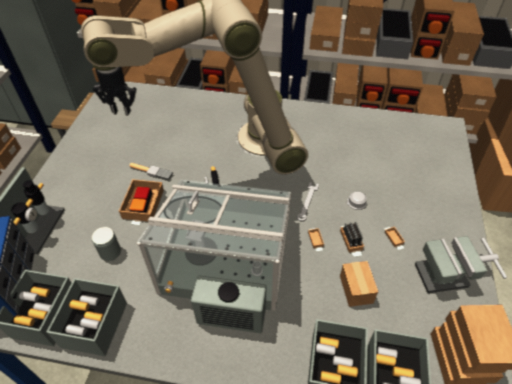

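View pics/end_top.png

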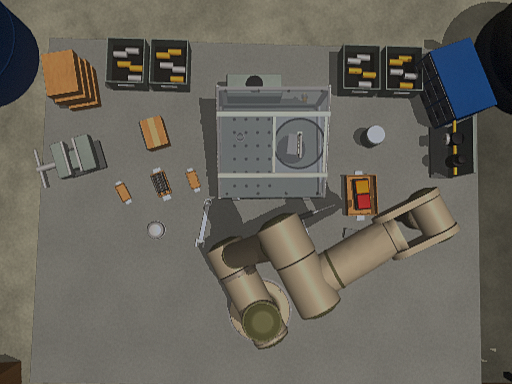

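```bash
python3 -m jog '[[-0.2,0,0,0,0],[-0.2,0,0,0,0],[-0.2,0,0,0,0]]'; python3 -c "
from rig import env
print(env.close_job())"
```

```text
time_s: 29.85
position: [0.3617, -0.4069, 0.3686]
tool_rot: [[0.0, 1.0, 0.03], [-0.0, 0.03, -1.0], [-1.0, 0.0, 0.0]]
ft_force: [-0.0, 0.3, 0.1]
grip_width: 0.0343
the job is handed in; nothing more can be done
None
```

The four brake pads are in the small carton, the shutter is shut again, and the job is handed in at about 30 s of the 67 s allowed.

**What I did:**
- **Shutter:** I slid it left to its end stop, felt at about 11 N.
- **Pads:** I lifted all four out through the port as one pile; the force reading stayed at about 6–7 N, the full weight.
- **Carton:** I used the largest of the three look-alikes and tipped the pile on its end wall, low end to the floor first. I then set the pile upright and released it at close to zero load.
- **Closing:** I slid the shutter back to its closed stop, felt at about 8 N.

**Last checks:**
- Both cameras show the pile standing in the carton.
- The shutter's edges are centred on the port, and the stand is empty.
- The other things look where they were; I judged this by eye.
- The arm is clear and reads no contact force.

**Doubtful or disagreeing:**
- **Tipping angle:** I judged it from contact forces and heights, not from a picture. The low end met the floor with the hand about 8.7 mm above its final height, which is roughly 12 degrees.
- **First tipping try:** It did not turn the pile, so I repeated it while dragging the pile across the rim.
- **Pile height on the stand:** My first camera estimate was about 8 mm too low, found when the pile touched the rim.
- **Final overlay:** In the scene picture the pile looked turned a few degrees from the carton's length. I took this to be within the play it has inside the carton.

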